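# Register a subculture at the clean bench with the hand-held label reader

## Robot

A 6-joint arm with a two-finger parallel gripper is mounted at the origin on the work surface. World frame = base frame: x ahead of the robot, y to its left, z up, the work surface at z = 0. Lengths are in m, angles in rad, forces in N, time in s.
With the tool pointing down it reaches from about 0.35 to 0.875 m from the base axis. Payload 4.2 kg.
Tool frame: the origin (TCP) lies midway between the tips of the shut fingers; the grasp point (between the pads) lies 19 mm behind it (r.grip_depth is the distance from the TCP to the grasp point, in m); z points along the fingers, y is the line along which they close (so a half turn about z gives the same grasp; the last joint's range is limited). The gripper opens to 85 mm and grips with 20 to 120 N. Pads are 22 mm wide; open, the fingers measure 114 mm over their backs; the gripper's body (76 mm by 85 mm) begins 54 mm behind the grasp point. The pads swing forward as they close: fully open they stand 13 mm farther back than shut.
Start: joints at [-0.851, 0.385, 0.008, 0, -1.194, -0.259], TCP at [0.278, -0.56, 0.194] pointing down, gripper open.
Joint ranges: [-3.14, 3.14], [-1.21, 2.06], [-1.07, 1.41], [-3.16, 2.05], [-2.99, -0.16], [-3.1, 3.1]. Speed limits (rad/s): [2.79, 2.79, 3.14, 3.14, 3.14, 3.14].

## Interface

Orientations are given as [roll, pitch, yaw] about the fixed x, y, z axes, in that order (R = Rz(yaw) Ry(pitch) Rx(roll)).
In Python, from workcell import sensors, cams, ticket, r gives the robot as it stands.
- The arm moves only by the tool send_rows, never from a script. Its argument "commands" is a list of rows, each an object of numbers: "tx", "ty", "tz": the shift along the world's x, y, z in mm; "roll": the turn about the world's z in degrees; "gripper": the opening, from 0 (shut) to 1 (fully open). In form: [{"tx": .., "ty": .., "tz": .., "roll": .., "gripper": ..}, ...]. A call has 1 to 5 rows; each row shifts and turns the commanded pose from where the row before left it; what a row does not reach is not made up. A row lasts 1/12 s, in which the tool goes at most 41.7 mm and 7.16 degrees, less where a joint would pass 70% of its speed; a pose out of reach is approached as far as the arm can. A call with a gripper value outside its range is refused whole. The fingers move at their own pace and stop on an object; "squeeze" is the grip in N (left out, the last holds). Time passes only in rows, so rows that do not move let the fingers close. It gives the time, the measured TCP pose, the force, the opening and the grip force at its end, in the units of the state.
- sensors.get_state(): the state, without advancing time (a new reading comes with each control period).
- cams.capture(name): name is "side" or "top"; returns a dict with "color" (400x640x3 uint8, blue, green, red), "depth" (400x640 float32, m along the optical axis (not along the pixel's ray), 0 where there is no reading), "camera_matrix" (3x3 intrinsics, pixels), "R" (3x3) and "t" (3): a world point X has camera coordinates R X + t. Camera axes: x right, y down, z forward; pixel columns grow to the right and rows downward; lengths in m; the calibration is good to about 2 mm. A picture is of the moment at which its call begins.
- ticket.sign_off(): hands the job in; it is judged then, once.
The state is a dict: "t": time; "joint_pos": joint angles; "dq": joint speeds; "effort": joint torques, N m; "eef_pos": TCP position; "tool_rot": TCP orientation; "contact_force": force on the tool from outside, world axes, zero at the start; "wrist_torque": the same for the moment, N m; "finger_gap": finger opening in m; "grip_force": force on a finger pad.
Only numpy, scipy, OpenCV 4.12 (cv2) and the standard library are available. Lean on these libraries where they do the work, as an engineer would, in place of code of your own. Each camera call takes 0.05 s, during which the arm holds its last target. There are 200 camera calls.

## Task

Make sure the power box's paddle is on, flipping it if it is off, then take the label reader from its cradle, aim it squarely at the flask's label and hold it steady there for well over a second with its window about 80 mm from the label, then do the same at the label of the dish on the other easel. Lay the reader back in its cradle as you found it, right way up and nose the same way, and let go. Do not let the reader touch the easels, flask or dish or fall onto the bench, and leave everything else on the bench where it stands.

Things in the scene. Friction and masses are not known exactly. Their poses are not given: they have to be found in the camera images.
- reader: Hand-held label reader, a grey bar with a larger white head, 195 mm long, 0.14 to 0.28 kg. Origin: centre of its grip, near its centre of mass; x along the bar to the nose, the way it reads; z up in the cradle. Grip bar: x -75 to +55 mm, 32 mm wide (y), 28 mm high. Head: x 55 to 100, 58 wide, 44 high. Tail: x -94 to -74, 38 wide, 34 high. Grip it across y at the origin.
- reader_window (a point): Black window in the middle of the reader's nose face, 100 mm ahead (+x) of the reader's origin. When reading, the window is about 80 mm from the label.
- reader_spot (a point): Point in the air where the reader reads best: 80 mm straight ahead of the window, 180 mm ahead (+x) of the reader's origin. It should fall on the middle of the label.
- dock: Black cradle fixed to the bench; base 170 x 100 x 8 mm. Origin: centre of its underside; x: the way the reader's nose points in it, roughly to the robot. Two saddles 14 mm thick at x = -50 and +40 mm: seat 50 mm above the bench, between cheeks leaning out, 37 mm apart at the seat, 60 mm at their tops, 76 mm up. The reader lies level in it, its origin 64 mm right above the cradle's.
- flask: Clear rectangular culture flask with a neck and a white cap, about 146 mm long, 80 mm wide, 32 mm thick, fixed on a sloping easel and facing away from the robot. Origin: the middle of its white striped label (55 x 45 mm), 90 mm above the bench. z axis: straight out of the label, 38 degrees above level; y level; x down the slope.
- dish: Round clear dish with a white filling, 120 mm across, 19 mm thick, fixed on a sloping easel and facing away from the robot. Origin: the middle of its white striped label (55 x 45 mm), 90 mm above the bench. z axis: straight out of the label, 30 degrees above level; y level; x down the slope.
- flask_stand: The flask's metal easel, fixed to the bench; 100 mm wide; with the flask up to 170 mm tall, and within 100 mm of its origin all round. Origin on the bench straight below the label's middle; x: the level direction in which the label faces.
- dish_stand: The dish's metal easel, fixed to the bench; 120 mm wide, up to 170 mm tall with the dish, and within 100 mm of its origin all round. Origin on the bench straight below the label's middle; x: the level direction in which the label faces. The two easels may change places.
- power_box: Grey box 120 (x) x 80 (y) x 50 mm tall fixed to the bench, with a dark steel paddle upright in the middle of its top. Origin: centre of its underside. x axis: the direction in which the paddle is pushed to switch on, roughly away from the robot; a small white dot on the top marks the ON end (+x).
- power (a joint): Paddle angle: 0 = off, leaning 0.45 rad from upright to the box's -x; 0.9 = on, leaning 0.45 rad to +x. Hinged about the box's y in the middle of its top, 50 mm above the bench; 60 mm long, 26 wide, 15 thick at the tip. Steel, turns freely: pushed past upright (under 1 N) it drops over by its own weight and stays. Off or on at the start.
- power_tip (a point): Near the end of the paddle, on its centre line, 57 mm from its hinge.
- lamp: Bystander, loose: spirit lamp, squat bare-aluminium pot 72 mm across, 74 mm tall. Origin: centre of its underside. Not needed; leave it where it is.
- jar: Bystander, loose: small plain plastic jar 48 mm across, 52 mm tall. Origin: centre of its underside. Not needed; leave it where it is.
- petri: Bystander, loose: closed petri dish lying flat, 94 mm across, 16 mm tall. Origin: centre of its underside. Not needed; leave it where it is.
- forceps: Bystander, loose: dark steel forceps lying flat, about 155 mm long, 6 mm high. Origin: centre of its underside. Not needed; leave it where it is.
- sprayer: Bystander, loose: clear trigger-spray bottle, 76 mm across, 218 mm tall. Origin: centre of its underside. Not needed; leave it where it is.
- bottle: Bystander, loose: glass reagent bottle with cap, 64 mm across, 130 mm tall. Origin: centre of its underside. Not needed; leave it where it is.
Mind the look-alikes: they are no part of the job. What is shaped like the flask_stand but red is not meant.

How it is judged:
By the outcome, as a careful person would: the job done as asked, in the order asked, and still so for the second after the job is handed in, with the robot touching nothing.
It also fails if it takes over 67 s, if anything falls off the work surface, if the arm or the gripper's body presses on something with over 40 N, if the wrist force passes 120 N, or if a joint passes its speed limit or range.

## Working session

There is one attempt and no reset: what is moved stays moved. The work goes in short steps, Python scripts to look and compute and a tool call to move; the robot and the scene stay as the last step left them, time stands still between calls to the robot, and variables do not carry over. Pictures are saved under pics/ and viewed, at most 11 in all, crops included, and the job is handed in when it is done.

Besides the shell and the picture viewer there is one more tool, called as name([rows], argument=value, ...), one row to a line, values as JSON. send_rows: Moves the arm, as the interface text tells. Its arguments: {"type":"object","properties":{"commands":{"type":"array","items":{"type":"object","properties":{"tx":{"type":"number"},"ty":{"type":"number"},"tz":{"type":"number"},"roll":{"type":"number"},"gripper":{"type":"number"}}}},"squeeze":{"type":"number"}},"required":["commands"]}

```bash
ls; mkdir -p pics; cat > h.py <<'E'
import numpy as np, cv2
from workcell import sensors, cams, ticket, r
def save(n,fn):
    c=cams.capture(n); np.savez(fn+'.npz',**c); cv2.imwrite('pics/'+fn+'.png',c['color']); return c
def ray(c,u,v):
    d=c['R'].T@np.linalg.inv(c['camera_matrix'])@np.array([u,v,1.]); return -c['R'].T@c['t'],d
def onz(c,u,v,z):
    o,d=ray(c,u,v); return o+d*(z-o[2])/d[2]
def proj(c,X):
    p=c['camera_matrix']@(c['R']@np.array(X,float)+c['t']); return p[:2]/p[2]
def cloud(c):
    v,u=np.mgrid[:400,:640]; K=c['camera_matrix']; z=c['depth']
    P=np.stack([(u-K[0,2])/K[0,0]*z,(v-K[1,2])/K[1,1]*z,z],-1)
    return (P-c['t'])@c['R']
E
python3 - <<'E'
from h import *
print(sensors.get_state()); print([x for x in dir(r) if x[0]!='_'])
for n in('top','side'):
    c=save(n,n+'0'); print(n,-c['R'].T@c['t'],c['R'][2])
E
```

```text
pics
{'t': 0.0, 'joint_pos': array([-8.51396247e-01,  3.85560689e-01,  6.62558026e-03, -5.39922357e-04,
       -1.19398539e+00, -2.58633444e-01]), 'dq': array([-0.00056315, -0.00034267,  0.00025031, -0.00018973,  0.00132938,
       -0.00010219]), 'effort': array([-9.87786893e-05, -3.92291987e+01,  1.88403761e+01,  4.18612272e+00,
       -4.57141141e-03, -3.25740928e-06]), 'eef_pos': array([ 0.27764462, -0.55920147,  0.193313  ]), 'tool_rot': array([ 3.13941078e+00, -5.83549260e-05, -2.68102516e+00]), 'contact_force': array([ 0.05290523,  1.25566391, -0.27281136]), 'wrist_torque': array([ 0.05849016, -0.04760245, -0.04099965]), 'grip_force': 0.0, 'finger_gap': 0.08547932248184022}
['MotionError', 'grip_depth']
top [ 0.38248949 -0.0650003   1.44698019] [ 0.08895648  0.01068442 -0.99597821]
side [0.15161352 0.75850437 0.93793943] [ 0.28070843 -0.66772232 -0.68945608]
```

View pics/top0.png

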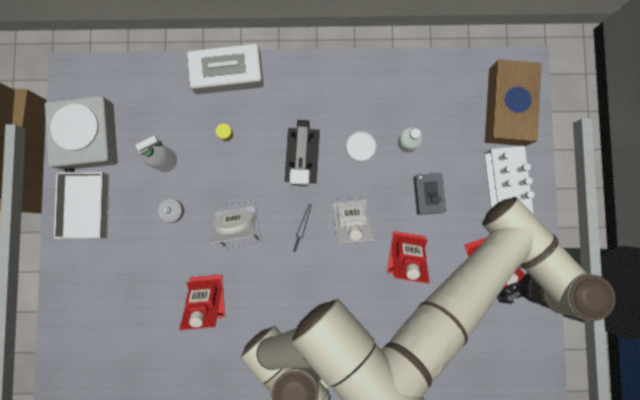

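View pics/side0.png

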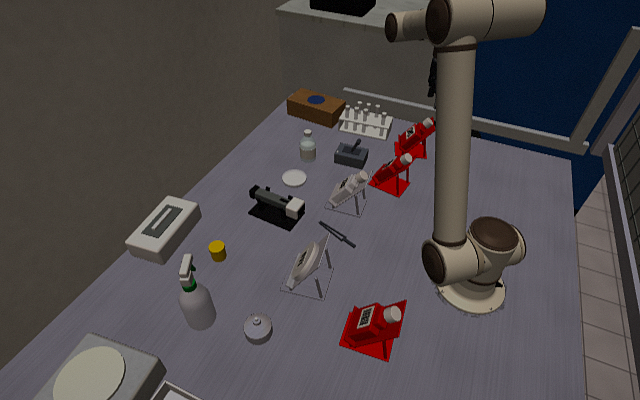

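The top view shows these objects, by pixel:
- reader in its cradle at (302,155), nose towards the robot
- power box at (430,193)
- metal easel with flask at (352,220)
- metal easel with dish at (235,222)
- forceps at (302,228), petri at (361,146), bottle at (410,139), jar at (223,131), lamp at (170,210), sprayer at (152,150)

Red look-alikes of the flask stand stand at (408,257), (497,260) and (203,302). I choose the bare-metal one at (352,220), and will check it in a close crop.

```bash
python3 - <<'E'
from h import *
c=dict(np.load('top0.npz')); s=dict(np.load('side0.npz'))
a=cv2.resize(c['color'][100:260,195:455],None,fx=3,fy=3,interpolation=cv2.INTER_CUBIC)
cv2.imwrite('pics/crop1.png',a)
b=cv2.resize(s['color'][120:310,240:400],None,fx=3,fy=3,interpolation=cv2.INTER_CUBIC)
cv2.imwrite('pics/crop2.png',b)
P=cloud(c)
for n,(u,v) in dict(flask=(352,215),dish=(234,218),nose=(300,177),bar=(302,150),tail=(302,124),box=(422,205),paddle=(432,190)).items(): print(n,P[v,u].round(3))
E
```

```text
flask [ 0.459 -0.161  0.107]
dish [0.454 0.18  0.093]
nose [ 0.572 -0.012  0.088]
bar [ 0.654 -0.018  0.08 ]
tail [ 0.731 -0.018  0.086]
box [ 0.49  -0.374  0.051]
paddle [ 0.534 -0.405  0.051]
```

View pics/crop1.png

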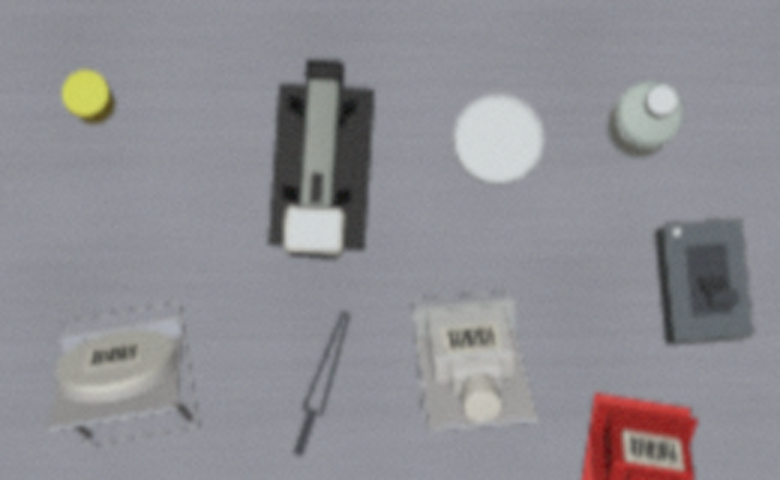

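View pics/crop2.png

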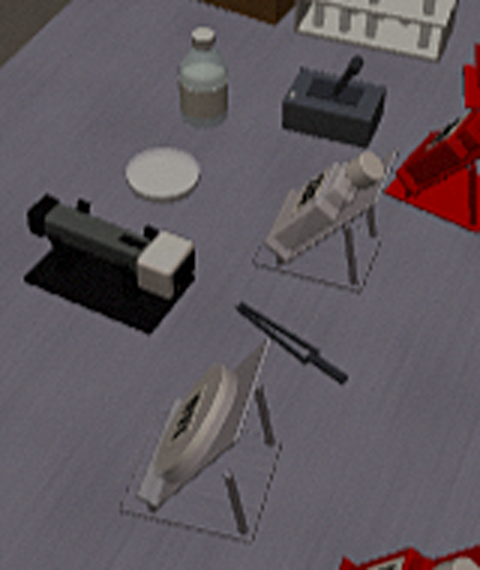

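The paddle leans towards the robot, away from the white dot at crop (677,232), so it is off. The bare-metal flask (stripes at crop 471,338) and dish (stripes at crop 114,355) are confirmed as the targets. Next I measure poses.

```bash
python3 - <<'E'
from h import *
c=dict(np.load('top0.npz')); s=dict(np.load('side0.npz'))
P=cloud(c); g=cv2.cvtColor(c['color'],cv2.COLOR_BGR2GRAY)
def rect(m,z,n):
    ct=max(cv2.findContours(m.astype(np.uint8),0,1)[0],key=cv2.contourArea)
    W=np.array([onz(c,*p[0],z)[:2] for p in ct]).astype(np.float32)*1000
    q=cv2.minAreaRect(W); print(n,q, 'area',len(ct))
def win(x0,x1,y0,y1):
    m=np.zeros((400,640),bool); m[y0:y1,x0:x1]=1; return m
b=win(405,460,165,225)&(abs(P[...,2]-.05)<.006); rect(b,.05,'box top')
rect(win(280,325,120,190)&(P[...,2]>.068),.08,'reader all')
bar=win(280,325,120,190)&(abs(P[...,2]-.078)<.005)
Q=P[win(280,325,130,166)&(abs(P[...,2]-.078)<.006)]; d=np.polyfit(Q[:,0],Q[:,1],1); print('bar axis y=',d, 'yaw',np.degrees(np.arctan(d[0])), 'z',Q[:,2].mean())
rect(win(280,325,160,190)&(abs(P[...,2]-.086)<.006)&(g>150),.086,'head')
rect(win(280,325,110,195)&(g<75)&(P[...,2]<.03),.008,'dock base')
for n,(x0,x1,y0,y1) in dict(flask=(340,366,205,222),dish=(220,246,208,228)).items():
    w=win(x0,x1,y0,y1); k=w&(g<115)
    v,u=np.nonzero(k); wt=(130.-g[k]); uc,vc=(u*wt).sum()/wt.sum(),(v*wt).sum()/wt.sum()
    L=onz(c,uc,vc,.09)
    cc=(abs(P[...,0]-L[0])<.024)&(abs(P[...,1]-L[1])<.028)&(P[...,2]>.06)&w
    Q=P[cc]; m=Q.mean(0)
    for _ in range(3):
        nn=np.linalg.svd(Q-Q.mean(0))[2][2]; nn*=np.sign(nn[2]); e=abs((Q-Q.mean(0))@nn); Q=Q[e<max(2*np.median(e),.002)]
    print(n,'px',uc,vc,k.sum(),'L',L.round(4),'elev',np.degrees(np.arcsin(nn[2])),'yaw',np.degrees(np.arctan2(nn[1],nn[0])),len(Q),'plane offset at L mm',(Q.mean(0)-L)@nn*1e3)
    print(g[int(vc)-7:int(vc)+8,int(uc)-18:int(uc)+18:1])
E
```

```text
box top ((524.7276000976562, -400.2018737792969), (119.79683685302734, 81.31868743896484), 3.7813587188720703) area 127
reader all ((647.2778930664062, -8.980384826660156), (59.02045440673828, 195.0769805908203), 89.57270812988281) area 162
bar axis y= [-0.08300245  0.03982158] yaw -4.74481347297695 z 0.07850865515456215
head ((575.684814453125, -8.7032470703125), (52.97603988647461, 41.44670867919922), 89.44194793701172) area 59
dock base ((650.9314575195312, -45.481201171875), (33.08290481567383, 166.31454467773438), 86.17437744140625) area 133
flask px 350.9315642458101 212.13966480446928 30 L [ 0.4678 -0.1591  0.09  ] elev 38.129569786418934 yaw 3.8733349540227304 184 plane offset at L mm -0.661856577633037
[[157 167 173 171 166 162 166 172 172 171 171 173 170 170 169 169 171 169
  173 170 169 172 171 171 170 171 173 172 172 172 170 166 164 167 158 149]
 [155 167 168 169 162 156 164 170 169 169 170 169 169 170 173 171 170 172
  169 171 168 172 172 169 172 173 173 174 174 174 169 161 160 165 161 149]
 [150 156 167 166 160 150 162 169 172 171 172 169 173 169 171 174 171 173
  174 1
[... 3555 characters left out ...]
 130  97 107 110 129 133 125
  126 138 144 143 147 156 160 161 165 165 159 158 159 157 157 157 157 149]
 [153 155 154 158 156 158 157 155 161 165 161 142 130 136 141 153 160 161
  159 161 162 163 162 164 165 165 159 158 159 156 160 158 159 158 152 147]
 [152 157 156 158 160 156 158 158 161 167 168 162 164 159 163 163 166 164
  166 163 161 159 161 163 162 159 157 159 157 161 160 161 161 158 153 145]
 [159 156 158 156 158 159 155 158 160 167 169 167 166 163 161 161 160 160
  159 159 158 158 157 155 156 159 160 158 159 162 165 167 164 157 151 143]
 [154 157 158 156 157 157 155 157 156 163 161 161 159 160 158 157 160 157
  158 158 159 158 158 158 156 160 165 164 169 170 172 169 163 156 149 141]]
```

send_rows([
  {"tx": 20, "ty": 15, "roll": -5, "gripper": 0},
  {"tx": 31, "ty": 26, "roll": -5, "gripper": 0},
  {"tx": 31, "ty": 26, "roll": -5, "gripper": 0},
  {"tx": 31, "ty": 26, "roll": -5, "gripper": 0},
  {"tx": 31, "ty": 26, "roll": -5, "gripper": 0},
])

```text
invalid input at $.commands[0]: expected keys tx, ty, tz, roll, gripper
```

send_rows([
  {"tx": 31, "ty": 26, "gripper": 0},
  {"tx": 12, "ty": 10, "tz": -20, "gripper": 0},
  {"tz": -40, "gripper": 0},
  {"tz": -40, "gripper": 0},
  {"gripper": 0},
])

```text
invalid input at $.commands[0]: expected keys tx, ty, tz, roll, gripper
```

```bash
python3 - <<'E'
from h import *
st=sensors.get_state(); print(st['t'],st['eef_pos'],np.degrees(st['tool_rot']),st['finger_gap'],st['contact_force'])
c=dict(np.load('top0.npz')); g=cv2.cvtColor(c['color'],cv2.COLOR_BGR2GRAY).astype(int)
for v in range(118,186,4): print(v,g[v,284:320])
P=cloud(c); 
for z,(v0,v1) in [(.086,(170,183)),(.081,(121,126)),(.078,(132,164))]:
    pass
E
```

```text
0.1 [ 0.27763042 -0.55927121  0.19344873] [ 1.79887034e+02 -6.41306544e-03 -1.53609277e+02] 0.08553580292006702 [-0.00798172 -0.48366992  0.17545875]
118 [145 143 144 143 143 143 144 143 142 144 141 140 142 140 137 139 137 137
 136 139 138 137 139 139 143 141 142 143 143 145 145 145 144 146 145 142]
122 [144 145 144 147 144 143 143 145 144 142 141 141 122  77  51  54  55  53
  58  53  55  54  52  50  54  89 133 146 145 144 144 145 143 146 145 144]
126 [145 144 145 142 141 142 141 142 143 141 141 136 123  87  92  98 100  98
  98  94  91  90  78  65  53  89 131 143 143 144 144 149 144 146 145 147]
130 [148 145 145 128  85  59  60  62  60  61  56  59  64  95 132 150 151 150
 150 148 150 146 139 109  66  59  64  62  66  70  69  73  71  76  79 102]
134 [148 148 140 109  75  63  54  42  21  20  23  35  61 103 143 151 151 150
 150 148 147 146 135 101  60  42  33  32  33  41  50  60  59  59  66  96]
138 [145 144 133  91  64  61  62  60  59  51  49  40  69 120 149 155 152 152
 151 149 147 145 125  82  47  34  35  37  51  52  55  57  58  62  70 102]
142 [146 146 132  87  64  62  61  60  58  59
[... 916 characters left out ...]
45 145 108  78  74  91
 119 142 136  95  57  38  24  26  26  37  53  59  58  60  65  96 135 146]
170 [130  92  65  64  63  88 135 185 204 203 199 197 198 196 196 193 192 194
 193 195 192 191 187 183 149 101  66  63  60  59  58  62  73 102 136 148]
174 [133  86  65  64  73 120 179 201 211 212 210 212 213 211 213 213 211 211
 210 212 212 212 211 205 179 127  79  64  58  63  58  61  82 116 140 148]
178 [110  81  66  64  74 123 187 208 209 212 211 212 212 212 213 213 211 211
 211 212 213 212 209 202 176 112  67  63  63  62  61  63  93 135 143 146]
182 [141 134 128 126 122 139 168 190 196 198 197 198 199 201 200 200 202 201
 200 201 201 200 199 191 163 109  82  75  73  74  71  75 103 134 144 147]
```

send_rows([
  {"tx": 20, "ty": 15, "tz": 0, "roll": -5, "gripper": 0},
  {"tx": 31, "ty": 26, "tz": 0, "roll": -5, "gripper": 0},
  {"tx": 31, "ty": 26, "tz": 0, "roll": -5, "gripper": 0},
  {"tx": 31, "ty": 26, "tz": 0, "roll": -5, "gripper": 0},
  {"tx": 31, "ty": 26, "tz": 0, "roll": -5, "gripper": 0},
])

```text
t: 0.52
eef_pos: [0.4227, -0.4393, 0.1939]
tool_rot: [3.141, -0.001, -3.122]
contact_force: [0.1, -0.5, -0.6]
finger_gap: 0.0255
grip_force: 0.0
```

send_rows([
  {"tx": 31, "ty": 26, "tz": 0, "roll": 0, "gripper": 0},
  {"tx": 12, "ty": 10, "tz": -20, "roll": 0, "gripper": 0},
  {"tx": 0, "ty": 0, "tz": -40, "roll": 0, "gripper": 0},
  {"tx": 0, "ty": 0, "tz": -40, "roll": 0, "gripper": 0},
  {"tx": 0, "ty": 0, "tz": 0, "roll": 0, "gripper": 0},
])

```text
t: 0.93
eef_pos: [0.4598, -0.4003, 0.0855]
tool_rot: [3.131, -0.014, -3.118]
contact_force: [-1.7, 0.5, -1.3]
finger_gap: 0.0002
grip_force: 0.0
```

```bash
python3 - <<'E'
from h import *
st=sensors.get_state(); print(st['t'],st['eef_pos'],np.degrees(st['tool_rot']),st['finger_gap'],st['contact_force'])
c=dict(np.load('top0.npz'))
pts=[onz(c,302.7,122,.081),onz(c,301.95,134,.078),onz(c,299.85,166,.078),onz(c,298.9,176,.086)]
W=np.array(pts); print(W.round(4)); p=np.polyfit(W[:,0],W[:,1],1); print(p,np.degrees(np.arctan(p[0])))
# head/tail ends along column: 
g=cv2.cvtColor(c['color'],cv2.COLOR_BGR2GRAY).astype(int)
print(g[112:126,302],g[164:192,299])
E
```

```text
0.9333 [ 0.45981392 -0.4002822   0.08554939] [ 179.3715928    -0.80802357 -178.65686445] 0.00022205050296857234 [-1.69505135  0.5397511  -1.33041201]
[[ 0.7383 -0.0204  0.081 ]
 [ 0.7028 -0.0179  0.078 ]
 [ 0.6066 -0.0111  0.078 ]
 [ 0.5757 -0.0084  0.086 ]]
[-0.07296266  0.03339176] -4.1730579494864
[140 141 141 142 143 143 136 117  76  53  58  58  61  62] [ 75  73  78 102 125 156 193 211 211 210 213 213 213 210 213 212 213 208
 200 167 112  90 119 138 140 142 142 142]
```

send_rows([
  {"tx": 18, "ty": 0, "tz": 0, "roll": 0, "gripper": 0},
  {"tx": 18, "ty": 0, "tz": 0, "roll": 0, "gripper": 0},
  {"tx": 18, "ty": 0, "tz": 0, "roll": 0, "gripper": 0},
  {"tx": 18, "ty": 0, "tz": 0, "roll": 0, "gripper": 0},
  {"tx": 8, "ty": 0, "tz": 0, "roll": 0, "gripper": 0},
])

```text
t: 1.35
eef_pos: [0.5473, -0.4056, 0.0962]
tool_rot: [-3.14, 0.002, -3.116]
contact_force: [0.3, -1.0, 0.3]
finger_gap: 0.0003
grip_force: 0.0
```

send_rows([
  {"tx": -20, "ty": 0, "tz": 0, "roll": 0, "gripper": 0},
  {"tx": -20, "ty": 0, "tz": 35, "roll": 0, "gripper": 0},
  {"tx": 0, "ty": 15, "tz": 40, "roll": 0, "gripper": 0.75},
  {"tx": 30, "ty": 28, "tz": 0, "roll": -1, "gripper": 0.75},
  {"tx": 20, "ty": 35, "tz": 0, "roll": -1, "gripper": 0.75},
])

```text
t: 1.77
eef_pos: [0.5567, -0.3294, 0.1738]
tool_rot: [-3.138, 0.008, 3.126]
contact_force: [1.2, 0.5, -1.3]
finger_gap: 0.0352
grip_force: 0.0
```

```bash
python3 - <<'E'
from h import *
c=save('top','top1'); P=cloud(c)
q=P[(abs(P[...,0]-.525)<.06)&(abs(P[...,1]+.400)<.035)&(P[...,2]>.065)&(P[...,2]<.12)]; print(len(q),q.mean(0) if len(q) else '')
st=sensors.get_state(); print(st['t'],st['eef_pos'],np.degrees(st['tool_rot']),st['finger_gap'])
E
```

```text
84 [ 0.50762917 -0.40088236  0.09350216]
1.8167 [ 0.55938725 -0.32219823  0.17171834] [-179.97648582    0.37661498  179.48940208] 0.043374696203641275
```

```bash
python3 - <<'E'
from h import *
s=save('side','side1'); c=dict(np.load('top1.npz'))
a=cv2.resize(s['color'][90:190,290:410],(480,400),interpolation=cv2.INTER_CUBIC)
b=cv2.resize(c['color'][165:225,400:448],(320,400),interpolation=cv2.INTER_CUBIC)
cv2.imwrite('pics/crop3.png',np.hstack([a,b]))
E
```

```text
(no output)
```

View pics/crop3.png

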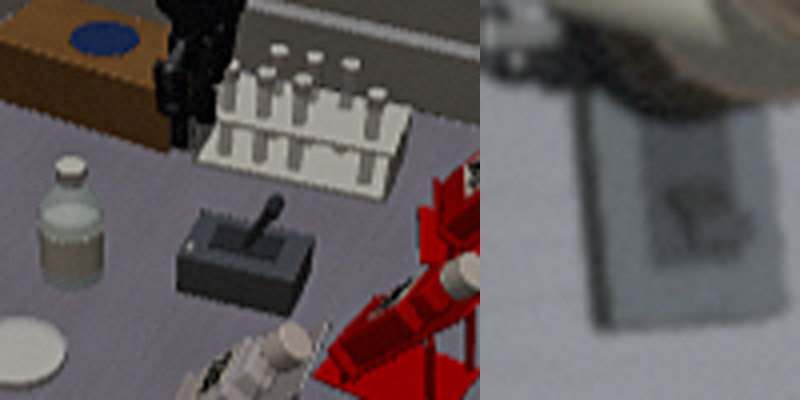

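The crop shows the paddle at (265,215) still leaning off: the fingers rode over the tip and dragged it back. I'll push again, lower and with a shorter stroke.

send_rows([
  {"tx": -32, "ty": -26, "tz": 0, "roll": 0, "gripper": 0},
  {"tx": -36, "ty": -26, "tz": 0, "roll": 0, "gripper": 0},
  {"tx": -32, "ty": -26, "tz": 0, "roll": 0, "gripper": 0},
  {"tx": 0, "ty": 0, "tz": -38, "roll": 0, "gripper": 0},
  {"tx": 0, "ty": 0, "tz": -38, "roll": 0, "gripper": 0},
])

```text
t: 2.28
eef_pos: [0.4568, -0.4068, 0.0959]
tool_rot: [-3.137, 0.007, 3.128]
contact_force: [1.2, 0.1, -0.2]
finger_gap: -0.0002
grip_force: 0.0
```

send_rows([
  {"tx": 0, "ty": 0, "tz": -13, "roll": 0, "gripper": 0},
  {"tx": 0, "ty": 0, "tz": 0, "roll": 0, "gripper": 0},
  {"tx": 0, "ty": 0, "tz": 0, "roll": 0, "gripper": 0},
  {"tx": 15, "ty": 0, "tz": 0, "roll": 0, "gripper": 0},
  {"tx": 12, "ty": 0, "tz": 0, "roll": 0, "gripper": 0},
])

```text
t: 2.7
eef_pos: [0.486, -0.4048, 0.0825]
tool_rot: [-3.139, 0.004, 3.131]
contact_force: [0.6, -0.2, 0.5]
finger_gap: 0.0004
grip_force: 0.0
```

send_rows([
  {"tx": 10, "ty": 0, "tz": 0, "roll": 0, "gripper": 0},
  {"tx": 10, "ty": 0, "tz": 0, "roll": 0, "gripper": 0},
  {"tx": 7, "ty": 0, "tz": 0, "roll": 0, "gripper": 0},
  {"tx": 0, "ty": 0, "tz": 0, "roll": 0, "gripper": 0},
  {"tx": 0, "ty": 0, "tz": 0, "roll": 0, "gripper": 0},
])

```text
t: 3.12
eef_pos: [0.5114, -0.4033, 0.0793]
tool_rot: [3.141, -0.0, 3.132]
contact_force: [0.1, 0.1, -0.5]
finger_gap: 0.0001
grip_force: 0.0
```

send_rows([
  {"tx": -20, "ty": 0, "tz": 0, "roll": 0, "gripper": 0},
  {"tx": -20, "ty": 0, "tz": 30, "roll": 0, "gripper": 0},
  {"tx": 0, "ty": 20, "tz": 40, "roll": 0, "gripper": 0.75},
  {"tx": 10, "ty": 35, "tz": 20, "roll": 0, "gripper": 0.75},
  {"tx": 15, "ty": 35, "tz": 0, "roll": 0, "gripper": 0.75},
])

```text
t: 3.53
eef_pos: [0.4973, -0.3165, 0.1728]
tool_rot: [-3.137, 0.009, 3.128]
contact_force: [0.4, -0.1, 0.0]
finger_gap: 0.0355
grip_force: 0.0
```

```bash
python3 - <<'E'
from h import *
c=save('top','top2'); P=cloud(c)
q=P[(abs(P[...,0]-.525)<.06)&(abs(P[...,1]+.400)<.035)&(P[...,2]>.065)&(P[...,2]<.12)]; print(len(q),q.mean(0) if len(q) else '')
st=sensors.get_state(); print(st['t'],st['eef_pos'],np.degrees(st['tool_rot']),st['finger_gap'])
E
```

```text
0 
3.5833 [ 0.49919161 -0.31019185  0.17035494] [-179.9528587     0.42726394  179.54851697] 0.04343366009306808
```

send_rows([
  {"tx": 19, "ty": 36, "tz": 0, "roll": -2, "gripper": 0.75},
  {"tx": 19, "ty": 36, "tz": 0, "roll": -2, "gripper": 0.75},
  {"tx": 19, "ty": 36, "tz": 0, "roll": 0, "gripper": 0.75},
  {"tx": 19, "ty": 36, "tz": 0, "roll": 0, "gripper": 0.75},
  {"tx": 19, "ty": 36, "tz": 0, "roll": 0, "gripper": 0.75},
])

```text
t: 4.0
eef_pos: [0.591, -0.1333, 0.1668]
tool_rot: [3.142, -0.001, 3.061]
contact_force: [1.4, -1.1, -0.3]
finger_gap: 0.0636
grip_force: 0.0
```

send_rows([
  {"tx": 19, "ty": 36, "tz": 0, "roll": 0, "gripper": 0.75},
  {"tx": 19, "ty": 36, "tz": 0, "roll": 0, "gripper": 0.75},
  {"tx": 19, "ty": 36, "tz": 0, "roll": 0, "gripper": 0.75},
  {"tx": 4, "ty": 9, "tz": 0, "roll": 0, "gripper": 0.75},
  {"tx": 0, "ty": 0, "tz": 0, "roll": 0, "gripper": 0.75},
])

```text
t: 4.42
eef_pos: [0.6526, -0.0151, 0.1657]
tool_rot: [-3.142, -0.001, 3.065]
contact_force: [-0.2, -0.2, 0.2]
finger_gap: 0.0635
grip_force: 0.0
```

send_rows([
  {"tx": 0, "ty": 0, "tz": 0, "roll": 0, "gripper": 0.75},
  {"tx": 0, "ty": 0, "tz": 0, "roll": 0, "gripper": 0.75},
])

```text
t: 4.58
eef_pos: [0.6513, -0.019, 0.1666]
tool_rot: [-3.141, -0.001, 3.06]
contact_force: [-0.1, -0.2, 0.2]
finger_gap: 0.064
grip_force: 0.0
```

```bash
python3 - <<'E'
from h import *
c=save('top','top3'); P=cloud(c)
q=P[(abs(P[...,0]-.525)<.06)&(abs(P[...,1]+.400)<.035)&(P[...,2]>.065)&(P[...,2]<.12)]; print(len(q),q.mean(0) if len(q) else '')
st=sensors.get_state(); print(st['t'],st['eef_pos'],np.degrees(st['tool_rot']),st['finger_gap'])
s=save('side','side3')
E
```

```text
86 [ 0.50797586 -0.40070215  0.09319403]
4.6333 [ 0.65131962 -0.01932857  0.16676332] [-1.79990689e+02 -3.49223695e-02  1.75311276e+02] 0.0639969471285269
```

send_rows([
  {"tx": -18, "ty": -37, "tz": 0, "roll": 0, "gripper": 0},
  {"tx": -18, "ty": -37, "tz": 0, "roll": 0, "gripper": 0},
  {"tx": -18, "ty": -37, "tz": 0, "roll": 0, "gripper": 0},
  {"tx": -18, "ty": -37, "tz": 0, "roll": 0, "gripper": 0},
  {"tx": -18, "ty": -37, "tz": 0, "roll": 0, "gripper": 0},
])

```text
t: 5.1
eef_pos: [0.5602, -0.2055, 0.1672]
tool_rot: [-3.142, 0.001, 3.06]
contact_force: [0.8, 0.1, -0.1]
finger_gap: 0.0032
grip_force: 0.0
```

send_rows([
  {"tx": -18, "ty": -37, "tz": 0, "roll": 0, "gripper": 0},
  {"tx": -18, "ty": -37, "tz": 0, "roll": 0, "gripper": 0},
  {"tx": -18, "ty": -37, "tz": 0, "roll": 0, "gripper": 0},
  {"tx": -18, "ty": -37, "tz": 0, "roll": 0, "gripper": 0},
  {"tx": -18, "ty": -37, "tz": 0, "roll": 0, "gripper": 0},
])

```text
t: 5.52
eef_pos: [0.4697, -0.3904, 0.1673]
tool_rot: [-3.141, 0.001, 3.06]
contact_force: [0.9, -0.4, 0.1]
finger_gap: 0.0001
grip_force: 0.0
```

send_rows([
  {"tx": -1, "ty": -13, "tz": 0, "roll": 0, "gripper": 0},
  {"tx": 0, "ty": 0, "tz": -40, "roll": 0, "gripper": 0},
  {"tx": 0, "ty": 0, "tz": -40, "roll": 0, "gripper": 0},
  {"tx": 0, "ty": 0, "tz": 0, "roll": 0, "gripper": 0},
  {"tx": 0, "ty": 0, "tz": 0, "roll": 0, "gripper": 0},
])

```text
t: 5.93
eef_pos: [0.4692, -0.4009, 0.0854]
tool_rot: [3.14, -0.005, 3.06]
contact_force: [1.0, 0.2, 1.4]
finger_gap: -0.0001
grip_force: 0.0
```

send_rows([
  {"tx": 10, "ty": 0, "tz": 0, "roll": 0, "gripper": 0},
  {"tx": 10, "ty": 0, "tz": 0, "roll": 0, "gripper": 0},
  {"tx": 10, "ty": 0, "tz": 0, "roll": 0, "gripper": 0},
  {"tx": 10, "ty": 0, "tz": 0, "roll": 0, "gripper": 0},
  {"tx": 0, "ty": 0, "tz": 0, "roll": 0, "gripper": 0},
])

```text
t: 6.35
eef_pos: [0.5145, -0.401, 0.0878]
tool_rot: [-3.14, 0.003, 3.063]
contact_force: [1.2, -0.3, 0.0]
finger_gap: -0.0001
grip_force: 0.0
```

```bash
python3 - <<'E'
from h import *
s=save('side','side4'); st=sensors.get_state(); print(st['t'],st['eef_pos'],proj(s,st['eef_pos']),proj(s,[.5247,-.400,.05]),proj(s,[.500,-.400,.101]),proj(s,[.5495,-.400,.101]))
cv2.imwrite('pics/crop4.png',cv2.resize(s['color'][110:180,310:390],(640,560),interpolation=cv2.INTER_CUBIC))
E
```

```text
6.4 [ 0.51301532 -0.40067521  0.08727777] [354.98052156 143.7850414 ] [351.41128846 150.90361424] [358.37374925 141.78782433] [346.38371544 138.5841007 ]
```

View pics/crop4.png

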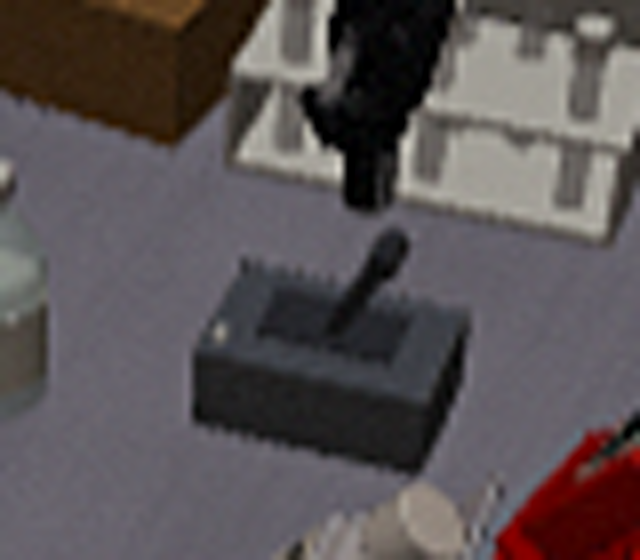

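The picture shows the fingertips at about (356,135), clear of the paddle tip at (359,141). The reported TCP projects 8 px lower, so I measure the fingertip position from depth.

```bash
python3 - <<'E'
from h import *
s=dict(np.load('side4.npz')); P=cloud(s)
for v in range(118,138,2): print(v,[tuple((P[v,u]*1000).round(0).astype(int)) for u in (354,355,357,358)])
s=dict(np.load('side3.npz')); P=cloud(s); X=[.6513,-.0193,.1668]; print('side3 TCP px',proj(s,X))
u0,v0=proj(s,X).astype(int); g=cv2.cvtColor(s['color'],cv2.COLOR_BGR2GRAY)
m=(abs(P-np.array(X)-[0,0,.03])<[.03,.07,.09]).all(-1); Q=P[m]; print(len(Q),Q.min(0),Q.max(0)); lo=Q[Q[:,2]<Q[:,2].min()+.012]; print(lo.mean(0))
E
```

```text
118 [(np.int64(514), np.int64(-362), np.int64(223)), (np.int64(511), np.int64(-365), np.int64(222)), (np.int64(506), np.int64(-374), np.int64(218)), (np.int64(505), np.int64(-383), np.int64(214))]
120 [(np.int64(513), np.int64(-363), np.int64(214)), (np.int64(512), np.int64(-370), np.int64(211)), (np.int64(507), np.int64(-377), np.int64(208)), (np.int64(506), np.int64(-388), np.int64(202))]
122 [(np.int64(507), np.int64(-346), np.int64(217)), (np.int64(507), np.int64(-358), np.int64(211)), (np.int64(507), np.int64(-381), np.int64(197)), (np.int64(505), np.int64(-387), np.int64(195))]
124 [(np.int64(507), np.int64(-346), np.int64(209)), (np.int64(508), np.int64(-361), np.int64(201)), (np.int64(508), np.int64(-385), np.int64(187)), (np.int64(505), np.int64(-388), np.int64(186))]
126 [(np.int64(507), np.int64(-350), np.int64(198)), (np.int64(507), np.int64(-360), np.int64(193)), (np.int64(508), np.int64(-388), np.int64(177)), (np.int64(504), np.int64(-388), np.int64(178))]
128 [(np.int64(513), np.int64(-370), np.int64(177)), (np.int64(507), np.int64(-362), np.int64(183)), (np.int64(504)
[... 322 characters left out ...]
64(148)), (np.int64(515), np.int64(-392), np.int64(146)), (np.int64(508), np.int64(-395), np.int64(146)), (np.int64(504), np.int64(-395), np.int64(147))]
134 [(np.int64(517), np.int64(-389), np.int64(138)), (np.int64(512), np.int64(-387), np.int64(141)), (np.int64(507), np.int64(-394), np.int64(138)), (np.int64(503), np.int64(-396), np.int64(138))]
136 [(np.int64(575), np.int64(-574), np.int64(-1)), (np.int64(514), np.int64(-395), np.int64(126)), (np.int64(506), np.int64(-394), np.int64(129)), (np.int64(558), np.int64(-578), np.int64(1))]
side3 TCP px [273.74087179 175.5134102 ]
373 [ 0.63169807 -0.08489646  0.2112729 ] [0.66780381 0.04883811 0.28651466]
[ 0.64876043 -0.01775988  0.21771516]
```

The real fingertips sit about 38 mm above the reported TCP (z ≈ 125 mm against 87), which explains the misses. I'll work with that offset and push lower.

send_rows([
  {"tx": -40, "ty": 0, "tz": 0, "roll": 0, "gripper": 0},
  {"tx": 0, "ty": 0, "tz": -22, "roll": 0, "gripper": 0},
  {"tx": 0, "ty": 0, "tz": -20, "roll": 0, "gripper": 0},
  {"tx": 0, "ty": 0, "tz": 0, "roll": 0, "gripper": 0},
  {"tx": 0, "ty": 0, "tz": 0, "roll": 0, "gripper": 0},
])

```text
t: 6.82
eef_pos: [0.4705, -0.4007, 0.0442]
tool_rot: [3.141, -0.002, 3.061]
contact_force: [-0.3, -0.9, 0.4]
finger_gap: -0.0001
grip_force: 0.0
```

send_rows([
  {"tx": 10, "ty": 0, "tz": 0, "roll": 0, "gripper": 0},
  {"tx": 10, "ty": 0, "tz": 0, "roll": 0, "gripper": 0},
  {"tx": 10, "ty": 0, "tz": 0, "roll": 0, "gripper": 0},
  {"tx": 10, "ty": 0, "tz": 0, "roll": 0, "gripper": 0},
  {"tx": 8, "ty": 0, "tz": 0, "roll": 0, "gripper": 0},
])

```text
t: 7.23
eef_pos: [0.5214, -0.401, 0.0452]
tool_rot: [-3.141, 0.002, 3.062]
contact_force: [-0.9, -0.4, -0.4]
finger_gap: -0.0004
grip_force: 0.0
```

send_rows([
  {"tx": 0, "ty": 0, "tz": 0, "roll": 0, "gripper": 0},
  {"tx": 0, "ty": 0, "tz": 0, "roll": 0, "gripper": 0},
])

```text
t: 7.4
eef_pos: [0.5198, -0.4006, 0.0444]
tool_rot: [3.141, -0.0, 3.062]
contact_force: [-1.0, -0.3, 0.6]
finger_gap: -0.0002
grip_force: 0.0
```

```bash
python3 - <<'E'
from h import *
s=save('side','side5'); st=sensors.get_state(); print(st['t'],st['eef_pos'],st['contact_force']); P=cloud(s)
q=P[(abs(P[...,0]-.525)<.065)&(abs(P[...,1]+.400)<.02)&(P[...,2]>.06)&(P[...,2]<.11)]*1000; print(q[np.argsort(q[:,2])].round(0)[::3])
E
```

```text
7.45 [ 0.51915121 -0.40064626  0.04439275] [-0.34213285  0.06028735 -0.71034562]
[[ 524. -392.   60.]
 [ 524. -403.   62.]
 [ 528. -391.   64.]
 [ 530. -406.   68.]
 [ 530. -394.   71.]
 [ 538. -393.   74.]
 [ 534. -392.   76.]
 [ 535. -394.   79.]
 [ 536. -387.   83.]
 [ 518. -394.   84.]
 [ 511. -395.   86.]
 [ 546. -390.   88.]
 [ 538. -401.   88.]
 [ 541. -397.   89.]
 [ 518. -391.   91.]
 [ 509. -401.   92.]
 [ 546. -389.   93.]
 [ 540. -404.   95.]
 [ 542. -400.   96.]
 [ 544. -413.   97.]
 [ 512. -395.  100.]
 [ 516. -383.  101.]
 [ 554. -386.  102.]
 [ 541. -384.  103.]
 [ 544. -404.  103.]
 [ 549. -393.  104.]
 [ 522. -389.  105.]
 [ 512. -393.  105.]
 [ 527. -390.  107.]
 [ 514. -387.  108.]
 [ 509. -396.  109.]]
```

send_rows([
  {"tx": -20, "ty": 0, "tz": 0, "roll": 0, "gripper": 0},
  {"tx": -25, "ty": 0, "tz": 20, "roll": 0, "gripper": 0},
  {"tx": 0, "ty": 0, "tz": 40, "roll": 0, "gripper": 0.8},
  {"tx": 16, "ty": 35, "tz": 16, "roll": 0.5, "gripper": 0.8},
  {"tx": 16, "ty": 35, "tz": 0, "roll": 0, "gripper": 0.8},
])

```text
t: 7.87
eef_pos: [0.5077, -0.3333, 0.1261]
tool_rot: [-3.138, 0.009, 3.066]
contact_force: [1.8, 1.2, 0.5]
finger_gap: 0.0363
grip_force: 0.0
```

send_rows([
  {"tx": 16, "ty": 35, "tz": 0, "roll": 0, "gripper": 0.8},
  {"tx": 16, "ty": 35, "tz": 0, "roll": 0, "gripper": 0.8},
  {"tx": 16, "ty": 35, "tz": 0, "roll": 0, "gripper": 0.8},
  {"tx": 16, "ty": 35, "tz": 0, "roll": 0, "gripper": 0.8},
  {"tx": 16, "ty": 35, "tz": 0, "roll": 0, "gripper": 0.8},
])

```text
t: 8.28
eef_pos: [0.586, -0.1544, 0.121]
tool_rot: [3.142, 0.0, 3.07]
contact_force: [-0.5, -0.7, 0.5]
finger_gap: 0.0686
grip_force: 0.0
```

send_rows([
  {"tx": 16, "ty": 35, "tz": 0, "roll": 0, "gripper": 0.8},
  {"tx": 16, "ty": 35, "tz": 0, "roll": 0, "gripper": 0.8},
  {"tx": 16, "ty": 35, "tz": 0, "roll": 0, "gripper": 0.8},
  {"tx": 19, "ty": 35, "tz": 0, "roll": 0, "gripper": 0.8},
  {"tx": 0, "ty": 0, "tz": 0, "roll": 0, "gripper": 0.8},
])

```text
t: 8.7
eef_pos: [0.6558, -0.0106, 0.1204]
tool_rot: [3.141, 0.002, 3.076]
contact_force: [-0.3, -0.3, -0.3]
finger_gap: 0.0682
grip_force: 0.0
```

send_rows([
  {"tx": 0, "ty": 0, "tz": 0, "roll": 0, "gripper": 0.8},
  {"tx": 0, "ty": 0, "tz": 0, "roll": 0, "gripper": 0.8},
])

```text
t: 8.87
eef_pos: [0.6524, -0.0162, 0.1203]
tool_rot: [-3.141, -0.001, 3.07]
contact_force: [0.6, -0.4, 0.5]
finger_gap: 0.0683
grip_force: 0.0
```

```bash
python3 - <<'E'
from h import *
c=save('top','top6'); P=cloud(c)
q=P[(abs(P[...,0]-.525)<.06)&(abs(P[...,1]+.400)<.035)&(P[...,2]>.065)&(P[...,2]<.12)]; print(len(q),q.mean(0) if len(q) else '')
st=sensors.get_state(); print(st['t'],st['eef_pos'],np.degrees(st['tool_rot']),st['finger_gap'])
s=save('side','side6'); P=cloud(s); e=st['eef_pos']
m=(abs(P[...,0]-e[0])<.03)&(abs(P[...,1]-e[1])<.07)&(P[...,2]>.1)&(P[...,2]<.22); Q=P[m]*1000; Q=Q[np.argsort(Q[:,2])]; print(Q[:40:3].round())
E
```

```text
105 [ 0.54106636 -0.39947994  0.09095961]
8.9167 [ 0.65230079 -0.01682621  0.12057314] [-1.79986724e+02 -5.33051900e-02  1.75851625e+02] 0.06847029977711559
[[652. -55. 163.]
 [658. -52. 167.]
 [640. -53. 169.]
 [647.  23. 170.]
 [663.  27. 172.]
 [651.  28. 173.]
 [644.  22. 175.]
 [637. -49. 176.]
 [651. -48. 177.]
 [653.  30. 177.]
 [647. -53. 178.]
 [658.  28. 179.]
 [649.  30. 179.]
 [648.  26. 180.]]
```

send_rows([
  {"tx": 1, "ty": 2, "tz": -35, "roll": 0, "gripper": 0.8},
  {"tx": 0, "ty": 0, "tz": -35, "roll": 0, "gripper": 0.8},
  {"tx": 0, "ty": 0, "tz": -30, "roll": 0, "gripper": 0.8},
  {"tx": 0, "ty": 0, "tz": -15, "roll": 0, "gripper": 0.8},
  {"tx": 0, "ty": 0, "tz": 0, "roll": 0, "gripper": 0.8},
])

```text
t: 9.38
eef_pos: [0.6501, -0.016, 0.0013]
tool_rot: [-3.14, -0.009, 3.067]
contact_force: [-0.5, -0.2, -0.2]
finger_gap: 0.0683
grip_force: 0.0
```

send_rows([
  {"tx": 0, "ty": 0, "tz": 0, "roll": 0, "gripper": 0.8},
  {"tx": 0, "ty": 0, "tz": 0, "roll": 0, "gripper": 0.2},
  {"tx": 0, "ty": 0, "tz": 0, "roll": 0, "gripper": 0.2},
  {"tx": 0, "ty": 0, "tz": 0, "roll": 0, "gripper": 0.2},
  {"tx": 0, "ty": 0, "tz": 0, "roll": 0, "gripper": 0.2},
], squeeze=40)

```text
t: 9.8
eef_pos: [0.6554, -0.014, 0.0079]
tool_rot: [3.141, 0.003, 3.07]
contact_force: [-1.1, -0.2, 5.7]
finger_gap: 0.0315
grip_force: 41.0
```

send_rows([
  {"tx": 0, "ty": 0, "tz": 0, "roll": 0, "gripper": 0.2},
  {"tx": 0, "ty": 0, "tz": 0, "roll": 0, "gripper": 0.2},
])

```text
t: 9.97
eef_pos: [0.6554, -0.014, 0.0078]
tool_rot: [3.141, 0.003, 3.071]
contact_force: [-0.8, -0.9, 6.7]
finger_gap: 0.0312
grip_force: 41.3
```

```bash
python3 - <<'E'
from h import *
st=sensors.get_state(); print(st['t'],st['eef_pos'],np.degrees(st['tool_rot']),st['finger_gap'],st['grip_force'],st['contact_force'])
s=save('side','side7'); P=cloud(s); e=st['eef_pos']
m=(abs(P[...,0]-e[0])<.03)&(P[...,1]-e[1]<.07)&(P[...,1]-e[1]>.01)&(P[...,2]>.03)&(P[...,2]<.16); Q=P[m]*1000; Q=Q[np.argsort(Q[:,2])]; print(len(Q),Q[::12].round())
E
```

```text
9.9667 [ 0.65538406 -0.01398033  0.00781988] [179.99385025   0.18407262 175.93412188] 0.03124833912169807 41.26248121261597 [-0.81309791 -0.94293644  6.67067128]
317 [[648.   8.  47.]
 [657.  11.  56.]
 [638.   4.  62.]
 [647.   8.  67.]
 [653.  16.  72.]
 [639.   1.  77.]
 [626.   4.  81.]
 [653.  32.  95.]
 [647.  23.  98.]
 [666.  33. 104.]
 [646.  28. 112.]
 [651.  13. 114.]
 [644.  12. 117.]
 [658.  12. 119.]
 [643.   6. 125.]
 [648.   9. 130.]
 [657.  50. 134.]
 [649.  50. 137.]
 [646.   5. 140.]
 [638.   5. 143.]
 [646.  10. 144.]
 [661.  41. 146.]
 [646.  16. 148.]
 [646.  23. 150.]
 [637.   6. 152.]
 [635.   3. 155.]
 [647.  13. 158.]]
```

```bash
python3 - <<'E'
from h import *
st=sensors.get_state(); print(st['joint_pos'].round(3))
ax=np.array([np.cos(np.radians(175.8)),np.sin(np.radians(175.8))]); ay=np.array([-ax[1],ax[0]])
for n in('top0','side0'):
    P=cloud(dict(np.load(n+'.npz'))); D=P[...,:2]-[.653,-.0142]; X=D@ax*1e3; Y=D@ay*1e3
    m=(abs(X)<75)&(abs(Y)>18)&(abs(Y)<55)&(P[...,2]>.03)&(X<52)
    q=np.c_[X[m],Y[m],P[m][:,2]*1e3]; print(n,len(q)); print(q[np.argsort(-q[:,2])][:24].round(0).tolist())
    for nm,(cx,cy) in dict(bottle=(.68,-.33),petri=(.67,-.2),jar=(.71,.21)).items():
        m=(abs(P[...,0]-cx)<.06)&(abs(P[...,1]-cy)<.06)&(P[...,2]>.008); q=P[m]*1e3; print(nm,np.percentile(q,[3,50,97],axis=0).round(0).tolist())
E
```

```text
[ 2.250e-01  6.050e-01 -1.290e-01  1.000e-03 -8.330e-01 -1.868e+00]
top0 119
[[40.0, 33.0, 84.0], [-42.0, 31.0, 82.0], [-41.0, -32.0, 82.0], [42.0, 33.0, 81.0], [-54.0, -30.0, 80.0], [-54.0, 30.0, 79.0], [43.0, -32.0, 79.0], [40.0, -29.0, 79.0], [-45.0, -32.0, 79.0], [42.0, 30.0, 79.0], [-42.0, -29.0, 78.0], [-55.0, 33.0, 78.0], [45.0, 30.0, 77.0], [-49.0, 30.0, 77.0], [-51.0, -27.0, 77.0], [36.0, -30.0, 77.0], [-43.0, 33.0, 77.0], [45.0, -32.0, 77.0], [-51.0, -30.0, 77.0], [-51.0, -33.0, 76.0], [-52.0, 33.0, 76.0], [39.0, -33.0, 76.0], [-49.0, -30.0, 76.0], [-49.0, 33.0, 76.0]]
bottle [[657.0, -367.0, 13.0], [678.0, -334.0, 90.0], [714.0, -311.0, 133.0]]
petri [[636.0, -238.0, 11.0], [677.0, -198.0, 17.0], [718.0, -157.0, 23.0]]
jar [[680.0, 179.0, 8.0], [717.0, 220.0, 52.0], [742.0, 245.0, 58.0]]
side0 106
[[50.0, 29.0, 81.0], [38.0, -31.0, 80.0], [-46.0, -34.0, 79.0], [40.0, -34.0, 79.0], [37.0, -35.0, 78.0], [-46.0, 31.0, 77.0], [40.0, 34.0, 77.0], [-56.0, -31.0, 77.0], [-45.0, -30.0, 77.0], [-51.0, -33.0, 77.0], [44.0, -28.0, 77.0], [-41.0, 29.0, 76.0], [36.0, 33.0, 76.0], [-54.0, -29.0, 76.0], [-56.0, 33.0, 76.0], [-53.0, 34.0, 76.0], [39.0, 29.0, 76.0], [33.0, -28.0, 75.0], [46.0, -31.0, 75.0], [-45.0, 34.0, 75.0], [43.0, -33.0, 75.0], [40.0, -29.0, 75.0], [-51.0, 31.0, 75.0], [41.0, 31.0, 75.0]]
bottle [[659.0, -350.0, 12.0], [680.0, -324.0, 74.0], [712.0, -310.0, 131.0]]
petri [[635.0, -239.0, 12.0], [675.0, -195.0, 17.0], [718.0, -155.0, 20.0]]
jar [[700.0, 205.0, 11.0], [714.0, 229.0, 50.0], [739.0, 244.0, 55.0]]
```

send_rows([
  {"tx": 0, "ty": 0, "tz": 15, "roll": 0, "gripper": 0.2},
  {"tx": 0, "ty": 0, "tz": 35, "roll": 0, "gripper": 0.2},
  {"tx": 0, "ty": 0, "tz": 30, "roll": 6.9, "gripper": 0.2},
  {"tx": 0, "ty": 0, "tz": 20, "roll": 6.9, "gripper": 0.2},
  {"tx": 0, "ty": 0, "tz": 0, "roll": 6.9, "gripper": 0.2},
])

```text
t: 10.43
eef_pos: [0.6573, -0.0134, 0.1115]
tool_rot: [-3.14, 0.01, -2.845]
contact_force: [1.0, 0.8, -1.7]
finger_gap: 0.0312
grip_force: 40.3
```

send_rows([
  {"tx": 0, "ty": 0, "tz": 0, "roll": 6.9, "gripper": 0.2},
  {"tx": 0, "ty": 0, "tz": 0, "roll": 6.9, "gripper": 0.2},
  {"tx": 0, "ty": 0, "tz": 0, "roll": 6.9, "gripper": 0.2},
  {"tx": 0, "ty": 0, "tz": 0, "roll": 6.9, "gripper": 0.2},
  {"tx": 0, "ty": 0, "tz": 0, "roll": 6.9, "gripper": 0.2},
])

```text
t: 10.85
eef_pos: [0.6533, -0.0137, 0.105]
tool_rot: [3.14, -0.001, -2.244]
contact_force: [0.5, 0.9, -3.8]
finger_gap: 0.0315
grip_force: 40.2
```

send_rows([
  {"tx": -6, "ty": 34, "tz": 0, "roll": 6.9, "gripper": 0.2},
  {"tx": -6, "ty": 34, "tz": 0, "roll": 6.9, "gripper": 0.2},
  {"tx": -6, "ty": 34, "tz": 0, "roll": 6.9, "gripper": 0.2},
  {"tx": -6, "ty": 34, "tz": 0, "roll": 6.9, "gripper": 0.2},
  {"tx": -8, "ty": 30, "tz": 0, "roll": 6.9, "gripper": 0.2},
])

```text
t: 11.27
eef_pos: [0.6212, 0.154, 0.105]
tool_rot: [3.141, 0.0, -1.642]
contact_force: [0.8, -0.5, -1.5]
finger_gap: 0.0316
grip_force: 40.3
```

send_rows([
  {"tx": 0, "ty": 0, "tz": -35, "roll": 0.2, "gripper": 0.2},
  {"tx": 0, "ty": 0, "tz": -35, "roll": 0, "gripper": 0.2},
  {"tx": 0, "ty": 0, "tz": 0, "roll": 0, "gripper": 0.2},
  {"tx": 0, "ty": 0, "tz": 0, "roll": 0, "gripper": 0.2},
])

```text
t: 11.6
eef_pos: [0.6202, 0.1513, 0.0336]
tool_rot: [3.136, -0.003, -1.644]
contact_force: [1.4, 0.2, -0.8]
finger_gap: 0.0312
grip_force: 40.5
```

```bash
python3 - <<'E'
from h import *
st=sensors.get_state(); print(st['t'],st['eef_pos'],np.degrees(st['tool_rot']),st['finger_gap'],st['grip_force'],st['contact_force'],st['joint_pos'])
s=save('side','side8'); c=save('top','top8'); a=s['color'][90:290,160:460]
cv2.imwrite('pics/crop5.png',cv2.resize(a,(780,520),interpolation=cv2.INTER_CUBIC))
E
```

```text
11.6 [0.6201885  0.15129064 0.03355858] [179.69525811  -0.18541269 -94.18874971] 0.031212807163461656 40.53428292274475 [ 1.4105623   0.2051245  -0.81580958] [ 4.92220659e-01  5.55765104e-01 -1.46031630e-01 -1.51981284e-04
 -8.75224345e-01 -5.65238983e-01]
```

View pics/crop5.png

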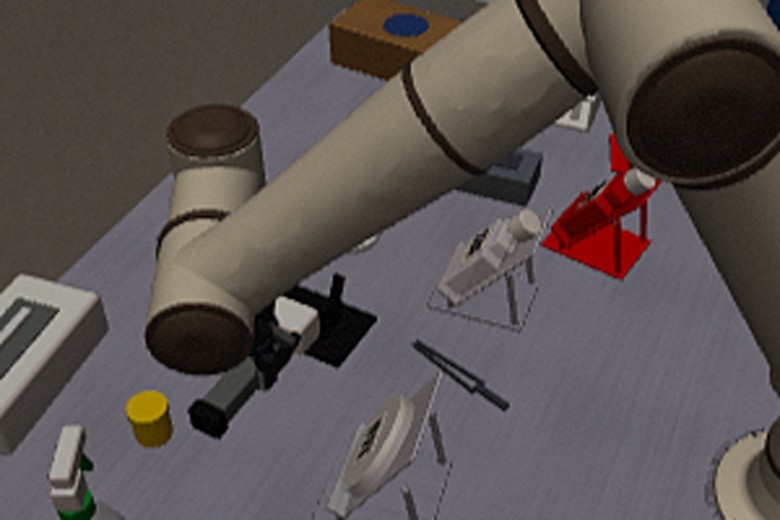

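send_rows([
  {"tx": 2, "ty": -10, "tz": -4, "roll": 0, "gripper": 0.2},
  {"tx": 0, "ty": -10, "tz": 0, "roll": 0, "gripper": 0.2},
  {"tx": 0, "ty": -4, "tz": 0, "roll": 0, "gripper": 0.2},
  {"tx": 0, "ty": -3, "tz": 0, "roll": 0, "gripper": 0.2},
  {"tx": 0, "ty": -1, "tz": 0, "roll": 0, "gripper": 0.2},
], squeeze=22)

```text
t: 12.12
eef_pos: [0.6248, 0.1243, 0.0327]
tool_rot: [-3.14, 0.003, -1.646]
contact_force: [-2.0, 5.7, -1.2]
finger_gap: 0.0312
grip_force: 40.9
```

send_rows([
  {"tx": 0, "ty": -2, "tz": 0, "roll": 0, "gripper": 0.2},
  {"tx": 0, "ty": 0, "tz": 0, "roll": 0, "gripper": 0.2},
])

```text
t: 12.28
eef_pos: [0.6248, 0.1243, 0.0329]
tool_rot: [-3.139, 0.004, -1.646]
contact_force: [-2.1, 7.7, -0.2]
finger_gap: 0.0314
grip_force: 41.0
```

send_rows([
  {"tx": 0, "ty": 0, "tz": 0, "roll": 0, "gripper": 0.25},
  {"tx": 0, "ty": 0, "tz": 0, "roll": 0, "gripper": 0.25},
], squeeze=22)

```text
t: 12.45
eef_pos: [0.6247, 0.1243, 0.0328]
tool_rot: [-3.139, 0.004, -1.645]
contact_force: [-2.1, 8.0, -0.2]
finger_gap: 0.0315
grip_force: 41.0
```

send_rows([
  {"tx": 0, "ty": -1.3, "tz": 4.3, "roll": 0, "gripper": 0.25},
  {"tx": 0, "ty": -1.3, "tz": 4.3, "roll": 0, "gripper": 0.25},
  {"tx": 0, "ty": -1.3, "tz": 4.3, "roll": 0, "gripper": 0.25},
  {"tx": 0, "ty": -1.3, "tz": 4.3, "roll": 0, "gripper": 0.25},
  {"tx": 0, "ty": 0, "tz": 0, "roll": 0, "gripper": 0.25},
])

```text
t: 12.87
eef_pos: [0.6248, 0.1191, 0.0498]
tool_rot: [-3.139, 0.004, -1.645]
contact_force: [-1.0, 7.1, -2.2]
finger_gap: 0.0314
grip_force: 40.2
```

```bash
cat >> h.py <<'E'
def pitch(c,st,verbose=True):
    """reader pitch from top-surface points, in reader-aligned vertical plane through grip axis"""
    P=cloud(c); a=st['tool_rot'][2]; n=np.array([np.cos(a),np.sin(a)]); e=st['eef_pos']
    D=P[...,:2]-e[:2]; X=D@n*1e3; Y=D@np.array([-n[1],n[0]])*1e3; Z=(P[...,2]-e[2]-.056)*1e3
    g=cv2.cvtColor(c['color'],cv2.COLOR_BGR2GRAY)
    m=(abs(Y)<34)&(X>-120)&(X<120)&(abs(Z)<100)
    return X[m],Y[m],Z[m],g[m]
E
python3 - <<'E'
from h import *
st=sensors.get_state(); print(st['t'],st['eef_pos'])
for n in('side','top'):
    c=save(n,n+'9'); X,Y,Z,g=pitch(c,st)
    m=(g>140)&(X>30); print(n,'head',m.sum(),np.c_[X,Y,Z][m].round(0)[::max(1,m.sum()//12)].tolist())
    m=(X<-45); print('tail',m.sum(),np.c_[X,Y,Z,g][m].round(0)[::max(1,m.sum()//12)].tolist())
E
```

```text
12.8667 [0.62484734 0.11911696 0.04978545]
side head 79 [[96.0, 25.0, 5.0], [95.0, 13.0, 8.0], [94.0, 5.0, 8.0], [89.0, 5.0, 8.0], [81.0, 7.0, 10.0], [91.0, -9.0, 8.0], [80.0, 3.0, 8.0], [87.0, -15.0, 10.0], [71.0, -0.0, 13.0], [84.0, -13.0, 8.0], [69.0, -1.0, 10.0], [79.0, -17.0, 10.0], [73.0, -21.0, 13.0], [71.0, -25.0, 7.0]]
tail 259 [[-48.0, 13.0, 22.0, 89.0], [-60.0, 4.0, 26.0, 63.0], [-53.0, -12.0, 24.0, 66.0], [-86.0, 15.0, 32.0, 57.0], [-82.0, 12.0, 26.0, 7.0], [-85.0, 2.0, 30.0, 4.0], [-86.0, -6.0, 32.0, 14.0], [-86.0, -13.0, 31.0, 10.0], [-80.0, -18.0, 23.0, 1.0], [-63.0, -16.0, 1.0, 32.0], [-92.0, -4.0, 14.0, 7.0], [-81.0, -19.0, 8.0, 0.0], [-94.0, -11.0, 4.0, 9.0]]
top head 293 [[62.0, 24.0, 16.0], [96.0, 24.0, 8.0], [83.0, 16.0, 18.0], [66.0, 9.0, 16.0], [92.0, 9.0, 10.0], [75.0, 2.0, 11.0], [100.0, 2.0, 1.0], [84.0, -5.0, 6.0], [61.0, -13.0, 8.0], [85.0, -15.0, 13.0], [65.0, -23.0, 14.0], [91.0, -23.0, 9.0], [30.0, -26.0, -97.0]]
tail 44 [[-57.0, -12.0, 26.0, 109.0], [-50.0, -11.0, 20.0, 117.0], [-58.0, -14.0, 21.0, 98.0], [-50.0, -13.0, 19.0, 108.0], [-68.0, -17.0, 15.0, 96.0], [-58.0, -17.0, 20.0, 89.0], [-50.0, -16.0, 18.0, 87.0], [-76.0, -18.0, 4.0, 113.0], [-56.0, -17.0, 2.0, 112.0], [-47.0, -16.0, 4.0, 108.0], [-115.0, -13.0, -99.0, 142.0], [-52.0, -9.0, -98.0, 149.0], [-68.0, -16.0, -99.0, 148.0], [-117.0, -28.0, -99.0, 148.0], [-57.0, -28.0, -100.0, 146.0]]
```

send_rows([
  {"tx": 0, "ty": -1.5, "tz": 4.2, "roll": 0, "gripper": 0.25},
  {"tx": 0, "ty": -1.5, "tz": 4.1, "roll": 0, "gripper": 0.25},
  {"tx": -0.5, "ty": -1.8, "tz": 4, "roll": 0, "gripper": 0.25},
  {"tx": 0, "ty": -1.9, "tz": 3.9, "roll": 0, "gripper": 0.25},
  {"tx": -0.3, "ty": -2.2, "tz": 3.9, "roll": 0, "gripper": 0.25},
])

```text
t: 13.38
eef_pos: [0.6242, 0.1102, 0.0694]
tool_rot: [-3.139, 0.004, -1.644]
contact_force: [0.5, 5.2, -4.5]
finger_gap: 0.0311
grip_force: 40.1
```

send_rows([
  {"tx": 0, "ty": -2.2, "tz": 3.8, "roll": 0, "gripper": 0.25},
  {"tx": -0.3, "ty": -2.4, "tz": 3.6, "roll": 0, "gripper": 0.25},
  {"tx": 0, "ty": -2.5, "tz": 3.6, "roll": 0, "gripper": 0.25},
  {"tx": -0.3, "ty": -2.8, "tz": 3.4, "roll": 0, "gripper": 0.25},
  {"tx": 0, "ty": -2.9, "tz": 3.4, "roll": 0, "gripper": 0.25},
])

```text
t: 13.8
eef_pos: [0.6226, 0.0945, 0.0872]
tool_rot: [3.141, -0.0, -1.644]
contact_force: [0.9, 0.4, -1.9]
finger_gap: 0.0316
grip_force: 40.4
```

send_rows([
  {"tx": -0.3, "ty": -2.4, "tz": 2.5, "roll": 0, "gripper": 0.25},
  {"tx": 0, "ty": -2.4, "tz": 2.5, "roll": 0, "gripper": 0.25},
  {"tx": 0, "ty": 0, "tz": 0, "roll": 0, "gripper": 0.25},
])

```text
t: 14.05
eef_pos: [0.6227, 0.0897, 0.0925]
tool_rot: [-3.141, 0.0, -1.645]
contact_force: [0.7, -0.8, -2.6]
finger_gap: 0.0314
grip_force: 40.4
```

```bash
python3 - <<'E'
from h import *
st=sensors.get_state(); print(st['t'],st['eef_pos'],st['contact_force'])
for n in('side','top'):
    c=save(n,n+'10'); X,Y,Z,g=pitch(c,st)
    m=(g>140)&(X>20)&(abs(Y)<26)&(Z>-75); A=np.c_[X,Y,Z][m]; print(n,'head',m.sum(),A.round(0)[::max(1,m.sum()//14)].tolist())
    m=(X<-35)&(Z>20)&(abs(Y)<13); A=np.c_[X,Y,Z,g][m];print('tail',m.sum(),A.round(0)[::max(1,m.sum()//14)].tolist())
E
```

```text
14.05 [0.62270468 0.08967895 0.09246958] [ 0.70497706 -0.75652998 -2.64588035]
side head 14 [[89.0, -15.0, -11.0], [81.0, -16.0, -8.0], [86.0, -17.0, -12.0], [86.0, -21.0, -10.0], [88.0, -23.0, -11.0], [57.0, 4.0, -2.0], [74.0, -21.0, -5.0], [75.0, -24.0, -4.0], [81.0, -24.0, -9.0], [67.0, -22.0, -2.0], [72.0, -23.0, -6.0], [73.0, -25.0, -6.0], [61.0, -26.0, -1.0], [58.0, -24.0, -3.0]]
tail 155 [[-40.0, 13.0, 28.0, 77.0], [-36.0, -5.0, 30.0, 58.0], [-40.0, -9.0, 32.0, 56.0], [-55.0, 1.0, 35.0, 58.0], [-74.0, 6.0, 46.0, 5.0], [-49.0, -11.0, 32.0, 60.0], [-67.0, -8.0, 42.0, 35.0], [-79.0, -5.0, 47.0, 7.0], [-82.0, -7.0, 47.0, 7.0], [-88.0, 10.0, 36.0, 4.0], [-86.0, 2.0, 34.0, 7.0], [-88.0, -10.0, 38.0, 10.0], [-93.0, 13.0, 23.0, 0.0], [-91.0, -0.0, 25.0, 1.0], [-91.0, -10.0, 21.0, 0.0]]
top head 280 [[54.0, 25.0, -13.0], [83.0, 23.0, -7.0], [93.0, 23.0, -18.0], [61.0, 12.0, -5.0], [75.0, 11.0, -8.0], [89.0, 10.0, -11.0], [62.0, -0.0, 2.0], [76.0, -1.0, -5.0], [90.0, -1.0, -14.0], [63.0, -11.0, -4.0], [74.0, -12.0, -9.0], [85.0, -13.0, -12.0], [96.0, -15.0, -16.0], [64.0, -26.0, 3.0]]
tail 6 [[-55.0, -11.0, 36.0, 94.0], [-53.0, -11.0, 35.0, 101.0], [-51.0, -10.0, 32.0, 101.0], [-47.0, -10.0, 35.0, 91.0], [-48.0, -12.0, 30.0, 97.0], [-45.0, -13.0, 32.0, 89.0]]
```

send_rows([
  {"tx": 1, "ty": 15, "tz": 0, "roll": 0, "gripper": 0.25},
  {"tx": 1, "ty": 18, "tz": -5, "roll": 0, "gripper": 0.25},
  {"tx": 0, "ty": 0, "tz": -22, "roll": 0, "gripper": 0.25},
  {"tx": 0, "ty": 0, "tz": 0, "roll": 0, "gripper": 0.25},
  {"tx": 0, "ty": -6, "tz": 0, "roll": 0, "gripper": 0.25},
])

```text
t: 14.57
eef_pos: [0.6233, 0.1181, 0.0633]
tool_rot: [3.138, -0.002, -1.642]
contact_force: [0.9, 0.1, -1.6]
finger_gap: 0.0316
grip_force: 40.3
```

send_rows([
  {"tx": 0, "ty": -5, "tz": 0, "roll": 0, "gripper": 0.25},
  {"tx": 0, "ty": -4, "tz": 0, "roll": 0, "gripper": 0.25},
  {"tx": 0, "ty": 0, "tz": 0, "roll": 0, "gripper": 0.25},
])

```text
t: 14.82
eef_pos: [0.6256, 0.1095, 0.0663]
tool_rot: [-3.138, 0.004, -1.646]
contact_force: [-0.8, 5.4, -2.2]
finger_gap: 0.0317
grip_force: 40.5
```

send_rows([
  {"tx": 0, "ty": -3, "tz": 0, "roll": 0, "gripper": 0.25},
  {"tx": 0, "ty": -1.7, "tz": 2.7, "roll": 0, "gripper": 0.25},
  {"tx": -0.3, "ty": -1.7, "tz": 2.7, "roll": 0, "gripper": 0.25},
  {"tx": 0, "ty": -2.3, "tz": 3.2, "roll": 0, "gripper": 0.25},
  {"tx": -0.3, "ty": -2.3, "tz": 3.2, "roll": 0, "gripper": 0.25},
])

```text
t: 15.23
eef_pos: [0.625, 0.1001, 0.0783]
tool_rot: [-3.138, 0.006, -1.645]
contact_force: [-1.0, 8.2, -1.5]
finger_gap: 0.0321
grip_force: 40.7
```

```bash
cat >> h.py <<'E'
def ang(tag):
    st=sensors.get_state(); print(st['t'],st['eef_pos'].round(4),np.degrees(st['tool_rot']).round(2),st['contact_force'].round(1),st['grip_force'])
    for n in('side','top'):
        c=save(n,n+tag); X,Y,Z,g=pitch(c,st)
        for nm,m in (('head',(g>150)&(X>15)&(abs(Y)<24)&(Z>-75)),('bar',(X<-15)&(X>-60)&(abs(Y)<12)&(Z>8)&(Z<70)&(g>45)&(g<120))):
            A=np.c_[X,Z][m]
            if len(A)<6: print(n,nm,len(A)); continue
            for _ in range(4):
                k=np.linalg.svd(A-A.mean(0),full_matrices=False)[2][1]; e=abs((A-A.mean(0))@k); A=A[e<max(3,1.5*np.median(e))]
            k*=np.sign(k[1]); print(n,nm,len(A),'pitch',np.degrees(np.arctan2(k[0],k[1])).round(1),'mean',A.mean(0).round(1),'dist',(A.mean(0)@k).round(1))
E
python3 -c "
from h import *
ang('11')"
```

```text
15.2333 [0.625  0.1001 0.0783] [-179.78    0.34  -94.27] [-1.   8.2 -1.5] 40.732444524765015
side head 4
side bar 48 pitch 30.5 mean [-37.2  36. ] dist 12.2
top head 148 pitch 22.8 mean [ 72.9 -18.2] dist 11.4
top bar 2
```

send_rows([
  {"tx": 0, "ty": -2.6, "tz": 3.1, "roll": 0, "gripper": 0.25},
  {"tx": -0.3, "ty": -2.6, "tz": 3.1, "roll": 0, "gripper": 0.25},
  {"tx": 0, "ty": -2.8, "tz": 2.9, "roll": 0, "gripper": 0.25},
  {"tx": -0.3, "ty": -2.8, "tz": 2.9, "roll": 0, "gripper": 0.25},
  {"tx": 0, "ty": 0, "tz": 0, "roll": 0, "gripper": 0.25},
])

```text
t: 15.75
eef_pos: [0.6252, 0.0881, 0.0913]
tool_rot: [-3.136, 0.005, -1.645]
contact_force: [-0.1, 5.9, 1.2]
finger_gap: 0.0319
grip_force: 41.1
```

```bash
python3 -c "
from h import *
ang('12')"
```

```text
15.75 [0.6252 0.0881 0.0913] [-179.67    0.28  -94.25] [-0.1  5.9  1.2] 41.07957065105438
side head 14 pitch -50.9 mean [ 43.5 -28.3] dist -51.6
side bar 23 pitch 39.4 mean [-34.8  41.4] dist 9.9
top head 132 pitch 28.2 mean [ 68.6 -28.1] dist 7.6
top bar 0
```

send_rows([
  {"tx": 0, "ty": 6, "tz": 4, "roll": 0, "gripper": 0.2},
  {"tx": 0, "ty": 3, "tz": 30, "roll": 0, "gripper": 0.2},
  {"tx": 5, "ty": -5, "tz": 30, "roll": 0, "gripper": 0.2},
  {"tx": 5, "ty": -20, "tz": 0, "roll": -6, "gripper": 0.2},
  {"tx": 5, "ty": -20, "tz": 0, "roll": -6.5, "gripper": 0.2},
])

```text
t: 16.27
eef_pos: [0.6401, 0.0506, 0.1567]
tool_rot: [-3.136, 0.003, -1.866]
contact_force: [-0.2, -0.6, -2.9]
finger_gap: 0.0314
grip_force: 40.8
```

send_rows([
  {"tx": 5, "ty": -20, "tz": 0, "roll": -7, "gripper": 0.2},
  {"tx": 0, "ty": -20, "tz": 0, "roll": -7, "gripper": 0.2},
  {"tx": 0, "ty": -20, "tz": 0, "roll": -7, "gripper": 0.2},
  {"tx": 0, "ty": -20, "tz": 0, "roll": -7, "gripper": 0.2},
  {"tx": 0, "ty": -20, "tz": 0, "roll": -7, "gripper": 0.2},
])

```text
t: 16.68
eef_pos: [0.643, -0.0512, 0.1535]
tool_rot: [-3.141, 0.0, -2.48]
contact_force: [0.4, 1.0, -2.4]
finger_gap: 0.0316
grip_force: 40.8
```

send_rows([
  {"tx": 0, "ty": -20, "tz": 0, "roll": -7, "gripper": 0.2},
  {"tx": 0, "ty": -20, "tz": 0, "roll": -7, "gripper": 0.2},
  {"tx": 0, "ty": -20, "tz": 0, "roll": -7, "gripper": 0.2},
  {"tx": 0, "ty": -20, "tz": 0, "roll": -7, "gripper": 0.2},
  {"tx": 0, "ty": -20, "tz": 0, "roll": -6.4, "gripper": 0.2},
])

```text
t: 17.1
eef_pos: [0.6429, -0.1511, 0.1536]
tool_rot: [-3.141, 0.001, -3.08]
contact_force: [0.0, -0.6, -1.7]
finger_gap: 0.0313
grip_force: 40.8
```

send_rows([
  {"tx": 0, "ty": 0, "tz": -10, "roll": 0, "gripper": 0.2},
  {"tx": 0, "ty": 0, "tz": 0, "roll": 0, "gripper": 0.2},
  {"tx": 0, "ty": 0, "tz": 0, "roll": 0, "gripper": 0.2},
])

```text
t: 17.35
eef_pos: [0.6424, -0.1496, 0.1421]
tool_rot: [3.141, -0.002, -3.073]
contact_force: [0.2, -0.0, -1.4]
finger_gap: 0.0314
grip_force: 40.8
```

```bash
python3 -c "
from h import *
ang('13')
s=dict(np.load('side13.npz')); cv2.imwrite('pics/crop6.png',cv2.resize(s['color'][60:260,200:440],(720,600),interpolation=cv2.INTER_CUBIC))"
```

```text
17.35 [ 0.6424 -0.1496  0.1421] [ 1.7998e+02 -1.0000e-01 -1.7608e+02] [ 0.2 -0.  -1.4] 40.75046896934509
side head 14 pitch 34.0 mean [ 57.4 -19.7] dist 15.7
side bar 31 pitch 37.1 mean [-46.   47.4] dist 10.1
top head 165 pitch 28.0 mean [ 68.1 -26.3] dist 8.7
top bar 0
```

View pics/crop6.png

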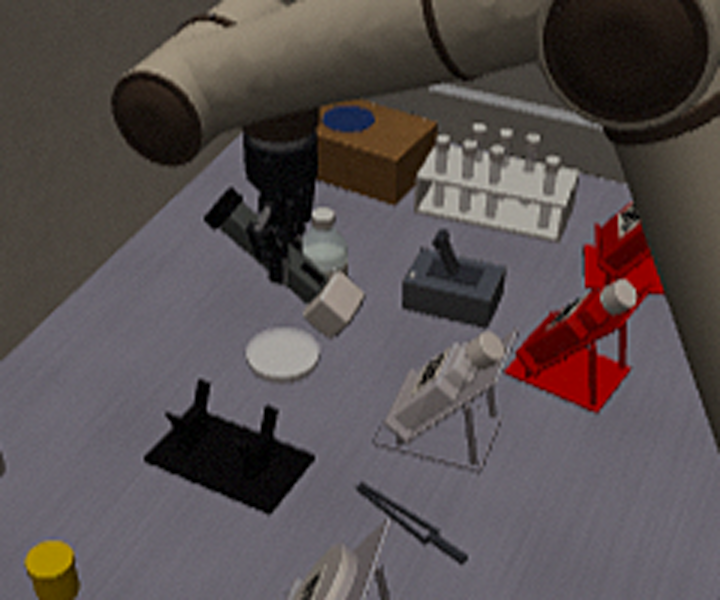

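```bash
python3 - <<'E'
from h import *
def ana(fn,e,yaw,th):
    c=dict(np.load(fn)); st=dict(eef_pos=np.array(e),tool_rot=np.array([0,0,yaw])); X,Y,Z,g=pitch(c,st)
    t=np.radians(th); A=X*np.cos(t)-Z*np.sin(t); B=X*np.sin(t)+Z*np.cos(t)
    for nm,m in (('head',(g>150)&(A>30)&(A<115)&(B>12)&(B<35)&(abs(Y)<24)),('tailtop',(A<-76)&(A>-100)&(B>8)&(abs(Y)<14)),('bar',(A<-20)&(A>-70)&(abs(B-14)<9)&(abs(Y)<10))):
        if m.sum()<4: continue
        print(fn,th,nm,m.sum(),'A',np.percentile(A[m],[5,50,95]).round(1),'B med',np.median(B[m]).round(1),'Y',np.percentile(Y[m],[5,50,95]).round(1),'slope deg',np.degrees(np.polyfit(A[m],B[m],1)[0]).round(1))
ana('top8.npz',[.6202,.1513,.0336],-1.644,0); ana('side8.npz',[.6202,.1513,.0336],-1.644,0)
for th in (36,38): ana('top13.npz',[.6424,-.1496,.1421],-3.073,th); ana('side13.npz',[.6424,-.1496,.1421],-3.073,th)
E
```

```text
top8.npz 0 head 242 A [59.6 79.6 98.3] B med 25.5 Y [-21.5  -0.7  21.2] slope deg 2.0
top8.npz 0 bar 4 A [-65.3 -60.3 -56.7] B med 17.3 Y [-9.1 -8.6 -8.3] slope deg 25.2
side8.npz 0 head 117 A [60.8 78.8 95. ] B med 23.1 Y [-22.4  -4.6  17.3] slope deg 0.3
side8.npz 0 tailtop 54 A [-91.1 -85.7 -76.7] B med 16.0 Y [-10.9   1.   11.6] slope deg 15.6
side8.npz 0 bar 93 A [-67.2 -45.4 -22.7] B med 14.0 Y [-8.9 -0.   9. ] slope deg 0.5
top13.npz 36 head 259 A [50.9 68.1 89.2] B med 19.4 Y [-21.4   0.5  22.5] slope deg 2.7
side13.npz 36 head 19 A [52.9 55.3 68.3] B med 17.6 Y [-21.9  -4.4  17.9] slope deg 3.6
side13.npz 36 tailtop 39 A [-97.2 -88.6 -77.4] B med 14.3 Y [-11.9   0.3  13.2] slope deg -4.1
side13.npz 36 bar 21 A [-69.  -62.5 -52.4] B med 11.5 Y [-8.5  1.9  7.6] slope deg 0.8
top13.npz 38 head 263 A [50.3 67.2 88.3] B med 21.7 Y [-21.4   0.5  22.4] slope deg 5.3
side13.npz 38 head 19 A [52.3 54.5 67.5] B med 19.4 Y [-21.9  -4.4  17.9] slope deg 5.5
side13.npz 38 tailtop 35 A [-96.4 -88.7 -78.3] B med 11.4 Y [-11.1   0.2  13.3] slope deg -5.1
side13.npz 38 bar 21 A [-69.5 -62.9 -52.7] B med 9.5 Y [-8.5  1.9  7.6] slope deg 2.7
```

send_rows([
  {"tx": -15, "ty": -1, "tz": 0, "roll": 0, "gripper": 0.2},
  {"tx": -15, "ty": -1, "tz": 0, "roll": 0, "gripper": 0.2},
  {"tx": -10, "ty": -1, "tz": 0, "roll": 0, "gripper": 0.2},
  {"tx": 0, "ty": 0, "tz": 0, "roll": 0, "gripper": 0.2},
  {"tx": 0, "ty": 0, "tz": 0, "roll": 0, "gripper": 0.2},
])

```text
t: 17.87
eef_pos: [0.6036, -0.1521, 0.1435]
tool_rot: [-3.141, 0.002, -3.072]
contact_force: [0.6, -0.6, -1.5]
finger_gap: 0.0315
grip_force: 40.8
```

send_rows([
  {"tx": 0, "ty": 0, "tz": 0, "roll": 0, "gripper": 0.2},
  {"tx": 0, "ty": 0, "tz": 0, "roll": 0, "gripper": 0.2},
  {"tx": 0, "ty": 0, "tz": 0, "roll": 0, "gripper": 0.2},
  {"tx": 0, "ty": 0, "tz": 0, "roll": 0, "gripper": 0.2},
  {"tx": 0, "ty": 0, "tz": 0, "roll": 0, "gripper": 0.2},
])

```text
t: 18.28
eef_pos: [0.6035, -0.1524, 0.1424]
tool_rot: [-3.142, -0.0, -3.073]
contact_force: [-1.4, 0.4, -2.0]
finger_gap: 0.0315
grip_force: 40.8
```

```bash
python3 - <<'E'
from h import *
ang('14'); st=sensors.get_state()
s=dict(np.load('side14.npz')); print(proj(s,[.468,-.1615,.09]))
cv2.imwrite('pics/crop7.png',cv2.resize(s['color'][110:230,260:400],(700,600),interpolation=cv2.INTER_CUBIC))
E
```

```text
18.2833 [ 0.6035 -0.1524  0.1424] [-1.8000e+02 -1.0000e-02 -1.7609e+02] [-1.4  0.4 -2. ] 40.825499296188354
side head 13 pitch 37.0 mean [ 57.3 -19.1] dist 19.2
side bar 37 pitch 34.8 mean [-45.1  47.2] dist 13.1
top head 161 pitch 28.9 mean [ 69.3 -26.7] dist 10.0
top bar 0
[342.90219562 183.31446156]
```

View pics/crop7.png

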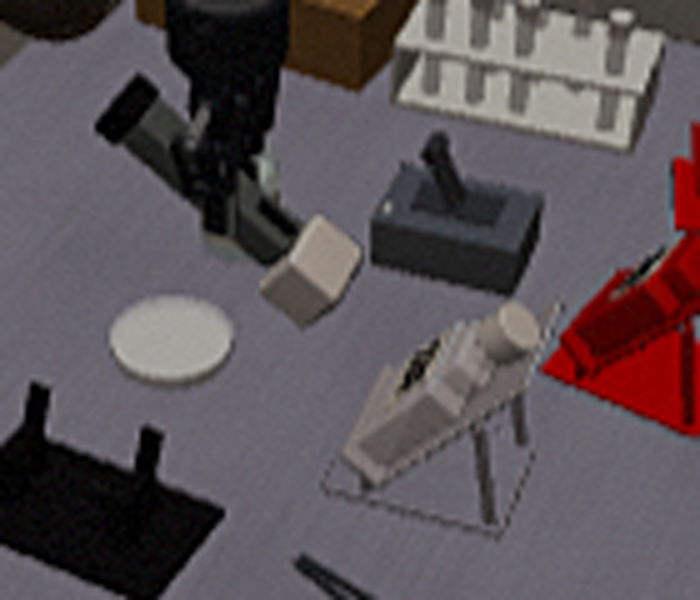

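```bash
python3 - <<'E'
from h import *
s=dict(np.load('side14.npz')); e=np.array([.6035,-.1524,.1424]); yaw=np.radians(-176.09)
n=np.array([np.cos(yaw),np.sin(yaw),0]); l=np.array([-n[1],n[0],0])
for th in (34,37.5,41):
    t=np.radians(th); xr=n*np.cos(t)-[0,0,np.sin(t)]; zr=n*np.sin(t)+[0,0,np.cos(t)]; G=e+[0,0,.056]
    O=G+xr*-.008+zr*-.004
    f=lambda p:((proj(s,O+xr*p[0]/1e3+l*p[1]/1e3+zr*p[2]/1e3)-[260,110])*5).round(0).tolist()
    print(th,{str(p):f(p) for p in [(100,-29,-22),(55,-29,-22),(100,-29,22),(55,-29,22),(100,29,22),(55,29,22),(-94,-19,17),(-94,19,17),(-94,-19,-17),(-94,19,-17),(-74,-19,17),(-74,19,17)]}, 'spot',f((180,0,0)))
E
```

```text
34 {'(100, -29, -22)': [299.0, 327.0], '(55, -29, -22)': [247.0, 284.0], '(100, -29, 22)': [335.0, 293.0], '(55, -29, 22)': [282.0, 249.0], '(100, 29, 22)': [364.0, 242.0], '(55, 29, 22)': [313.0, 199.0], '(-94, -19, 17)': [104.0, 97.0], '(-94, 19, 17)': [128.0, 67.0], '(-94, -19, -17)': [79.0, 128.0], '(-94, 19, -17)': [104.0, 97.0], '(-74, -19, 17)': [128.0, 117.0], '(-74, 19, 17)': [152.0, 87.0]} spot [422.0, 358.0]
37.5 {'(100, -29, -22)': [292.0, 329.0], '(55, -29, -22)': [243.0, 285.0], '(100, -29, 22)': [331.0, 298.0], '(55, -29, 22)': [281.0, 252.0], '(100, 29, 22)': [360.0, 247.0], '(55, 29, 22)': [312.0, 203.0], '(-94, -19, 17)': [109.0, 92.0], '(-94, 19, 17)': [134.0, 62.0], '(-94, -19, -17)': [82.0, 121.0], '(-94, 19, -17)': [107.0, 91.0], '(-74, -19, 17)': [133.0, 113.0], '(-74, 19, 17)': [157.0, 83.0]} spot [412.0, 365.0]
41 {'(100, -29, -22)': [286.0, 331.0], '(55, -29, -22)': [238.0, 285.0], '(100, -29, 22)': [327.0, 303.0], '(55, -29, 22)': [279.0, 256.0], '(100, 29, 22)': [356.0, 252.0], '(55, 29, 22)': [310.0, 206.0], '(-94, -19, 17)': [115.0, 88.0], '(-94, 19, 17)': [140.0, 58.0], '(-94, -19, -17)': [86.0, 114.0], '(-94, 19, -17)': [111.0, 84.0], '(-74, -19, 17)': [138.0, 110.0], '(-74, 19, 17)': [162.0, 80.0]} spot [402.0, 372.0]
```

```bash
python3 - <<'E'
from h import *
def model(c,e,yawd,th,dA,dB):
    yaw=np.radians(yawd); n=np.array([np.cos(yaw),np.sin(yaw),0]); l=np.array([-n[1],n[0],0]); t=np.radians(th)
    xr=n*np.cos(t)-[0,0,np.sin(t)]; zr=n*np.sin(t)+[0,0,np.cos(t)]; O=np.array(e)+[0,0,.056]+xr*dA/1e3+zr*dB/1e3
    return lambda p:proj(c,O+xr*p[0]/1e3+l*p[1]/1e3+zr*p[2]/1e3)
def blob(c,near):
    hsv=cv2.cvtColor(c['color'],cv2.COLOR_BGR2HSV); m=((hsv[...,2]>150)&(hsv[...,1]<60)).astype(np.uint8)
    n,l,st,ce=cv2.connectedComponentsWithStats(m); i=1+np.argmin([np.hypot(*(ce[k]-near)) if st[k,4]>60 else 1e9 for k in range(1,n)]); return ce[i],st[i]
for fn,e,y,th in [('top8',[.6202,.1513,.0336],-94.19,0),('top14',[.6035,-.1524,.1424],-176.09,37.5)]:
    c=dict(np.load(fn+'.npz')); f=model(c,e,y,th,0,0)
    q=[f(p) for p in [(100,-29,22),(55,-29,22),(55,29,22),(100,29,22)]]; b=blob(c,np.mean(q,0)); ax=f((100,0,22))-f((55,0,22))
    d=b[0]-np.mean(q,0); print(fn,'pred',np.mean(q,0).round(1),np.min(q,0).round(1),np.max(q,0).round(1),'blob',b[0].round(1),b[1],'axial diff mm',(d@ax/(ax@ax)*45).round(1),'px/45mm',ax.round(1),d.round(1))
E
```

```text
top8 pred [269.9 161.7] [261.4 151.3] [278.4 172.1] blob [307.9 198.1] [   20    40   555   336 90281] axial diff mm 116.3 px/45mm [15.5  1. ] [38.  36.4]
top14 pred [352.  188.1] [341.2 180.3] [362.6 195.9] blob [312.  201.1] [   71    49   416   311 37024] axial diff mm 38.3 px/45mm [ 0.4 14. ] [-40.   13.1]
```

```bash
python3 - <<'E'
from h import *
def model(c,e,yawd,th,dA,dB):
    yaw=np.radians(yawd); n=np.array([np.cos(yaw),np.sin(yaw),0]); l=np.array([-n[1],n[0],0]); t=np.radians(th)
    xr=n*np.cos(t)-[0,0,np.sin(t)]; zr=n*np.sin(t)+[0,0,np.cos(t)]; O=np.array(e)+[0,0,.056]+xr*dA/1e3+zr*dB/1e3
    return lambda p:proj(c,O+xr*p[0]/1e3+l*p[1]/1e3+zr*p[2]/1e3)
for fn,e,y,th in [('top8',[.6202,.1513,.0336],-94.19,0),('top14',[.6035,-.1524,.1424],-176.09,37.5)]:
    c=dict(np.load(fn+'.npz')); f=model(c,e,y,th,0,0); g=cv2.cvtColor(c['color'],cv2.COLOR_BGR2GRAY).astype(int)
    q=np.mean([f(p) for p in [(100,-29,22),(55,-29,22),(55,29,22),(100,29,22)]],0); u,v=q.round().astype(int)
    ax=f((100,0,22))-f((55,0,22)); ax/=np.hypot(*ax); ks=np.arange(-20,21)
    prof=[np.mean([g[int(round(v+k*ax[1]+w*ax[0])),int(round(u+k*ax[0]-w*ax[1]))] for w in range(-4,5)]) for k in ks]
    print(fn,q,'edges pred',(f((55,0,22))-q)@ax,(f((100,0,22))-q)@ax); print(list(zip(ks.tolist(),np.round(prof).astype(int).tolist())))
E
```

```text
top8 [269.93011049 161.71505136] edges pred -7.7726985996947935 7.773130739937374
[(-20, 122), (-19, 119), (-18, 113), (-17, 111), (-16, 109), (-15, 109), (-14, 110), (-13, 109), (-12, 111), (-11, 113), (-10, 118), (-9, 126), (-8, 132), (-7, 161), (-6, 197), (-5, 211), (-4, 212), (-3, 212), (-2, 212), (-1, 212), (0, 212), (1, 213), (2, 213), (3, 213), (4, 212), (5, 211), (6, 206), (7, 184), (8, 127), (9, 93), (10, 125), (11, 144), (12, 148), (13, 147), (14, 139), (15, 111), (16, 77), (17, 64), (18, 61), (19, 49), (20, 44)]
top14 [351.97551901 188.0926981 ] edges pred -7.013559564081973 7.013668769887104
[(-20, 68), (-19, 67), (-18, 68), (-17, 67), (-16, 66), (-15, 67), (-14, 69), (-13, 69), (-12, 84), (-11, 118), (-10, 159), (-9, 189), (-8, 203), (-7, 202), (-6, 199), (-5, 197), (-4, 197), (-3, 197), (-2, 196), (-1, 194), (0, 194), (1, 193), (2, 192), (3, 188), (4, 171), (5, 147), (6, 143), (7, 144), (8, 144), (9, 141), (10, 139), (11, 143), (12, 150), (13, 160), (14, 165), (15, 169), (16, 169), (17, 170), (18, 170), (19, 172), (20, 170)]
```

The crop shows the nose at (325,270) facing the flask label at (418,365). The projected reading spot falls within a few mm of the label middle at about 38° pitch, so I hold here.

send_rows([
  {"tx": 0, "ty": 0, "tz": 0, "roll": 0, "gripper": 0.2},
  {"tx": 0, "ty": 0, "tz": 0, "roll": 0, "gripper": 0.2},
  {"tx": 0, "ty": 0, "tz": 0, "roll": 0, "gripper": 0.2},
  {"tx": 0, "ty": 0, "tz": 0, "roll": 0, "gripper": 0.2},
  {"tx": 0, "ty": 0, "tz": 0, "roll": 0, "gripper": 0.2},
])

```text
t: 18.8
eef_pos: [0.6032, -0.1524, 0.1426]
tool_rot: [3.142, 0.0, -3.074]
contact_force: [0.3, 0.2, -2.1]
finger_gap: 0.0314
grip_force: 40.8
```

send_rows([
  {"tx": 0, "ty": 0, "tz": 0, "roll": 0, "gripper": 0.2},
  {"tx": 0, "ty": 0, "tz": 0, "roll": 0, "gripper": 0.2},
  {"tx": 0, "ty": 0, "tz": 0, "roll": 0, "gripper": 0.2},
  {"tx": 0, "ty": 0, "tz": 0, "roll": 0, "gripper": 0.2},
  {"tx": 0, "ty": 0, "tz": 0, "roll": 0, "gripper": 0.2},
])

```text
t: 19.22
eef_pos: [0.6032, -0.1524, 0.1426]
tool_rot: [-3.142, -0.0, -3.073]
contact_force: [0.0, 0.5, -1.8]
finger_gap: 0.0313
grip_force: 40.8
```

send_rows([
  {"tx": 0, "ty": 0, "tz": 0, "roll": 0, "gripper": 0.2},
  {"tx": 0, "ty": 0, "tz": 0, "roll": 0, "gripper": 0.2},
  {"tx": 0, "ty": 0, "tz": 0, "roll": 0, "gripper": 0.2},
  {"tx": 0, "ty": 0, "tz": 0, "roll": 0, "gripper": 0.2},
  {"tx": 0, "ty": 0, "tz": 0, "roll": 0, "gripper": 0.2},
])

```text
t: 19.63
eef_pos: [0.6032, -0.1524, 0.1426]
tool_rot: [3.142, 0.0, -3.073]
contact_force: [0.7, -0.1, -0.6]
finger_gap: 0.0314
grip_force: 40.8
```

send_rows([
  {"tx": 0, "ty": 0, "tz": 0, "roll": 0, "gripper": 0.2},
  {"tx": 0, "ty": 0, "tz": 0, "roll": 0, "gripper": 0.2},
  {"tx": 0, "ty": 0, "tz": 0, "roll": 0, "gripper": 0.2},
  {"tx": 0, "ty": 0, "tz": 0, "roll": 0, "gripper": 0.2},
  {"tx": 0, "ty": 0, "tz": 0, "roll": 0, "gripper": 0.2},
])

```text
t: 20.05
eef_pos: [0.6033, -0.1524, 0.1426]
tool_rot: [3.142, 0.0, -3.074]
contact_force: [0.3, 0.3, -1.9]
finger_gap: 0.0317
grip_force: 40.8
```

send_rows([
  {"tx": 20, "ty": 0, "tz": 5, "roll": 0, "gripper": 0.2},
  {"tx": 20, "ty": 0, "tz": 5, "roll": 0, "gripper": 0.2},
  {"tx": 0, "ty": 18, "tz": 0, "roll": 6.8, "gripper": 0.2},
  {"tx": 0, "ty": 18, "tz": 0, "roll": 6.8, "gripper": 0.2},
  {"tx": 0, "ty": 18, "tz": 0, "roll": 6.8, "gripper": 0.2},
])

```text
t: 20.47
eef_pos: [0.6434, -0.0981, 0.1522]
tool_rot: [3.141, -0.0, -2.713]
contact_force: [-0.2, -0.5, -1.9]
finger_gap: 0.0317
grip_force: 40.8
```

send_rows([
  {"tx": 0, "ty": 18, "tz": 0, "roll": 6.8, "gripper": 0.2},
  {"tx": 0, "ty": 18, "tz": 0, "roll": 6.8, "gripper": 0.2},
  {"tx": 0, "ty": 18, "tz": 0, "roll": 6.8, "gripper": 0.2},
  {"tx": 0, "ty": 18, "tz": 0, "roll": 6.8, "gripper": 0.2},
  {"tx": 0, "ty": 18, "tz": 0, "roll": 6.8, "gripper": 0.2},
])

```text
t: 20.88
eef_pos: [0.6432, -0.0075, 0.1526]
tool_rot: [3.142, -0.0, -2.118]
contact_force: [0.4, -0.2, -2.6]
finger_gap: 0.0316
grip_force: 40.8
```

send_rows([
  {"tx": -5, "ty": 20, "tz": 0, "roll": 6.8, "gripper": 0.2},
  {"tx": -5, "ty": 20, "tz": 0, "roll": 6.8, "gripper": 0.2},
  {"tx": -5, "ty": 20, "tz": 0, "roll": 6.8, "gripper": 0.2},
  {"tx": -5, "ty": 19, "tz": 0, "roll": 6.8, "gripper": 0.2},
  {"tx": 0, "ty": 0, "tz": 0, "roll": 0.3, "gripper": 0.2},
])

```text
t: 21.3
eef_pos: [0.6227, 0.0736, 0.1527]
tool_rot: [-3.141, 0.001, -1.637]
contact_force: [-0.1, 0.2, -2.4]
finger_gap: 0.0316
grip_force: 40.8
```

send_rows([
  {"tx": 0, "ty": 0, "tz": -25, "roll": 0, "gripper": 0.2},
  {"tx": 0, "ty": 0, "tz": -25, "roll": 0, "gripper": 0.2},
  {"tx": 0, "ty": 0, "tz": 0, "roll": 0, "gripper": 0.2},
  {"tx": 0, "ty": 0, "tz": 0, "roll": 0, "gripper": 0.2},
])

```text
t: 21.63
eef_pos: [0.6225, 0.0698, 0.1015]
tool_rot: [3.138, -0.002, -1.645]
contact_force: [0.5, -0.2, -1.5]
finger_gap: 0.0317
grip_force: 40.7
```

```bash
python3 -c "
from h import *
ang('15')"
```

```text
21.6333 [0.6225 0.0698 0.1015] [ 1.7982e+02 -1.1000e-01 -9.4240e+01] [ 0.5 -0.2 -1.5] 40.654054284095764
side head 15 pitch -44.7 mean [ 44.7 -26.2] dist -50.1
side bar 24 pitch 38.9 mean [-35.2  41.1] dist 9.9
top head 137 pitch 29.0 mean [ 66.3 -24.2] dist 11.0
top bar 5 pitch -29.3 mean [-45.5  50.4] dist 66.2
```

Lower onto the cheek top in small steps, watching for contact.

send_rows([
  {"tx": 0, "ty": 0, "tz": -5, "roll": 0, "gripper": 0.2},
  {"tx": 0, "ty": 0, "tz": -4, "roll": 0, "gripper": 0.2},
  {"tx": 0, "ty": 0, "tz": 0, "roll": 0, "gripper": 0.2},
])

```text
t: 21.98
eef_pos: [0.6229, 0.0704, 0.0933]
tool_rot: [3.141, 0.0, -1.645]
contact_force: [-0.4, -0.2, -2.8]
finger_gap: 0.0313
grip_force: 40.7
```

send_rows([
  {"tx": 0, "ty": 1, "tz": -3, "roll": 0, "gripper": 0.2},
  {"tx": 0, "ty": 0, "tz": 0, "roll": 0, "gripper": 0.2},
])

```text
t: 22.15
eef_pos: [0.6237, 0.0715, 0.091]
tool_rot: [-3.141, -0.001, -1.644]
contact_force: [0.1, -0.2, -0.8]
finger_gap: 0.0313
grip_force: 41.1
```

send_rows([
  {"tx": 0, "ty": 2, "tz": -3, "roll": 0, "gripper": 0.2},
  {"tx": 0, "ty": 0, "tz": 0, "roll": 0, "gripper": 0.2},
])

```text
t: 22.32
eef_pos: [0.6239, 0.0734, 0.0888]
tool_rot: [-3.14, -0.001, -1.643]
contact_force: [-0.7, -0.6, 4.1]
finger_gap: 0.0312
grip_force: 41.5
```

send_rows([
  {"tx": 0, "ty": 2, "tz": -2.5, "roll": 0, "gripper": 0.2},
  {"tx": 0, "ty": 2.5, "tz": -2.5, "roll": 0, "gripper": 0.2},
  {"tx": 0, "ty": 2, "tz": -2, "roll": 0, "gripper": 0.2},
  {"tx": 0, "ty": 0, "tz": 0, "roll": 0, "gripper": 0.2},
])

```text
t: 22.65
eef_pos: [0.6244, 0.0807, 0.0818]
tool_rot: [-3.139, 0.0, -1.643]
contact_force: [0.1, 1.0, 5.0]
finger_gap: 0.0319
grip_force: 41.2
```

```bash
python3 -c "
from h import *
ang('16')"
```

```text
22.65 [0.6244 0.0807 0.0818] [-1.7983e+02  3.0000e-02 -9.4130e+01] [0.1 1.  5. ] 41.1570543050766
side head 4
side bar 45 pitch 28.8 mean [-37.2  34.3] dist 12.1
top head 157 pitch 24.7 mean [ 73.2 -16.9] dist 15.3
top bar 2
```

send_rows([
  {"tx": 0, "ty": 2, "tz": 15, "roll": 0, "gripper": 0.2},
  {"tx": 5, "ty": 0, "tz": 30, "roll": 0, "gripper": 0.2},
  {"tx": 5, "ty": 0, "tz": 25, "roll": -4.5, "gripper": 0.2},
  {"tx": 10, "ty": 0, "tz": 0, "roll": -6, "gripper": 0.2},
  {"tx": 10, "ty": 0, "tz": 0, "roll": -6, "gripper": 0.2},
])

```text
t: 23.17
eef_pos: [0.6538, 0.0827, 0.1518]
tool_rot: [-3.14, 0.003, -1.938]
contact_force: [0.8, 0.4, -2.9]
finger_gap: 0.0317
grip_force: 40.2
```

send_rows([
  {"tx": 0, "ty": 10, "tz": 0, "roll": -6, "gripper": 0.2},
  {"tx": 0, "ty": 14, "tz": 0, "roll": -6, "gripper": 0.2},
  {"tx": 0, "ty": 14, "tz": 0, "roll": -6, "gripper": 0.2},
  {"tx": 0, "ty": 14, "tz": 0, "roll": -6, "gripper": 0.2},
  {"tx": 0, "ty": 14, "tz": 0, "roll": -6, "gripper": 0.2},
])

```text
t: 23.58
eef_pos: [0.6522, 0.1487, 0.1486]
tool_rot: [3.139, -0.002, -2.462]
contact_force: [-0.0, 1.1, -3.0]
finger_gap: 0.0315
grip_force: 40.2
```

send_rows([
  {"tx": 0, "ty": 14, "tz": 0, "roll": -6, "gripper": 0.2},
  {"tx": 0, "ty": 14, "tz": 0, "roll": -6, "gripper": 0.2},
  {"tx": 0, "ty": 14, "tz": 0, "roll": -6, "gripper": 0.2},
  {"tx": 0, "ty": 9, "tz": -10, "roll": -6, "gripper": 0.2},
  {"tx": 0, "ty": 9, "tz": -15, "roll": -6, "gripper": 0.2},
])

```text
t: 24.0
eef_pos: [0.6534, 0.2094, 0.1254]
tool_rot: [3.14, 0.001, -2.985]
contact_force: [-0.7, -1.0, -1.9]
finger_gap: 0.0313
grip_force: 40.2
```

send_rows([
  {"tx": -12, "ty": 0, "tz": 0, "roll": 0, "gripper": 0.2},
  {"tx": 0, "ty": 0, "tz": 0, "roll": 0, "gripper": 0.2},
  {"tx": 0, "ty": 0, "tz": 0, "roll": 0, "gripper": 0.2},
])

```text
t: 24.25
eef_pos: [0.6405, 0.2081, 0.1243]
tool_rot: [-3.142, -0.002, -2.979]
contact_force: [-0.1, -0.2, -3.0]
finger_gap: 0.0316
grip_force: 40.1
```

```bash
python3 -c "
from h import *
ang('17')"
```

```text
24.25 [0.6405 0.2081 0.1243] [-1.8000e+02 -1.2000e-01 -1.7067e+02] [-0.1 -0.2 -3. ] 40.144774317741394
side head 93 pitch 28.1 mean [ 69.6 -15.1] dist 19.5
side bar 0
top head 170 pitch 24.7 mean [ 72.9 -16.4] dist 15.5
top bar 0
```

```bash
cat >> h.py <<'E'
def prof(fn,e,yawd,th):
    c=dict(np.load(fn+'.npz')); yaw=np.radians(yawd); n=np.array([np.cos(yaw),np.sin(yaw),0]); l=np.array([-n[1],n[0],0]); t=np.radians(th)
    xr=n*np.cos(t)-[0,0,np.sin(t)]; zr=n*np.sin(t)+[0,0,np.cos(t)]; O=np.array(e)+[0,0,.056]-zr*.004
    f=lambda a,b,d:proj(c,O+xr*a/1e3+l*b/1e3+zr*d/1e3)
    g=cv2.cvtColor(c['color'],cv2.COLOR_BGR2GRAY).astype(np.float32)
    for nm,(p0,p1) in dict(axial=((40,0,22),(115,0,22)),lateral=((77,-45,22),(77,45,22))).items():
        k=np.linspace(0,1,31); P=np.array([f(*(np.array(p0)*(1-s)+np.array(p1)*s)) for s in k],np.float32)
        v=cv2.remap(g,P[:,0].reshape(-1,1),P[:,1].reshape(-1,1),1).ravel(); i=0 if nm=='axial' else 1
        print(nm,[(round(p0[i]+(p1[i]-p0[i])*s),int(x)) for s,x in zip(k,v)])
E
python3 -c "
from h import *
e=[.6405,.2081,.1243]
for n in('top17','side17'): print(n); prof(n,e,-170.67,29)"
```

```text
top17
axial [(40, 44), (42, 66), (45, 96), (48, 134), (50, 172), (52, 197), (55, 208), (58, 212), (60, 209), (62, 209), (65, 210), (68, 209), (70, 207), (72, 207), (75, 207), (78, 207), (80, 207), (82, 207), (85, 206), (88, 201), (90, 190), (92, 164), (95, 145), (98, 140), (100, 143), (102, 146), (105, 146), (108, 143), (110, 144), (112, 144), (115, 145)]
lateral [(-45, 148), (-42, 148), (-39, 148), (-36, 149), (-33, 147), (-30, 152), (-27, 180), (-24, 201), (-21, 206), (-18, 207), (-15, 207), (-12, 207), (-9, 207), (-6, 208), (-3, 207), (0, 207), (3, 208), (6, 207), (9, 208), (12, 208), (15, 209), (18, 207), (21, 204), (24, 189), (27, 152), (30, 103), (33, 107), (36, 137), (39, 145), (42, 148), (45, 148)]
side17
axial [(40, 11), (42, 11), (45, 20), (48, 34), (50, 28), (52, 112), (55, 160), (58, 157), (60, 152), (62, 151), (65, 150), (68, 150), (70, 150), (72, 150), (75, 151), (78, 147), (80, 149), (82, 149), (85, 147), (88, 148), (90, 152), (92, 129), (95, 84), (98, 76), (100, 105), (102, 102), (105, 100), (108, 102), (110, 100), (112, 101), (115, 101)]
lateral [(-45, 74), (-42, 77), (-39, 77), (-36, 76), (-33, 77), (-30, 103), (-27, 140), (-24, 152), (-21, 150), (-18, 150), (-15, 149), (-12, 147), (-9, 149), (-6, 150), (-3, 150), (0, 148), (3, 148), (6, 149), (9, 148), (12, 147), (15, 147), (18, 147), (21, 148), (24, 142), (27, 111), (30, 97), (33, 101), (36, 101), (39, 71), (42, 24), (45, 1)]
```

send_rows([
  {"tx": -15, "ty": 0, "tz": -1, "roll": 0, "gripper": 0.2},
  {"tx": -15, "ty": 0, "tz": -1, "roll": 0, "gripper": 0.2},
  {"tx": -8, "ty": 0, "tz": 0, "roll": 0, "gripper": 0.2},
  {"tx": 0, "ty": 0, "tz": 0, "roll": 0, "gripper": 0.2},
  {"tx": 0, "ty": 0, "tz": 0, "roll": 0, "gripper": 0.2},
])

```text
t: 24.77
eef_pos: [0.6039, 0.2082, 0.1243]
tool_rot: [3.141, 0.002, -2.979]
contact_force: [0.6, -0.0, -1.7]
finger_gap: 0.0314
grip_force: 40.2
```

send_rows([
  {"tx": 0, "ty": 0, "tz": 0, "roll": 0, "gripper": 0.2},
  {"tx": 0, "ty": 0, "tz": 0, "roll": 0, "gripper": 0.2},
  {"tx": 0, "ty": 0, "tz": 0, "roll": 0, "gripper": 0.2},
  {"tx": 0, "ty": 0, "tz": 0, "roll": 0, "gripper": 0.2},
  {"tx": 0, "ty": 0, "tz": 0, "roll": 0, "gripper": 0.2},
])

```text
t: 25.18
eef_pos: [0.6035, 0.2081, 0.1234]
tool_rot: [-3.142, -0.0, -2.979]
contact_force: [0.1, 0.7, -1.7]
finger_gap: 0.0317
grip_force: 40.2
```

```bash
python3 -c "
from h import *
ang('18'); s=dict(np.load('side18.npz')); print(proj(s,[.4545,.184,.09]))
cv2.imwrite('pics/crop8.png',cv2.resize(s['color'][200:340,180:340],(685,600),interpolation=cv2.INTER_CUBIC))"
```

```text
25.1833 [0.6035 0.2081 0.1234] [-180.     -0.   -170.71] [ 0.1  0.7 -1.7] 40.20583927631378
side head 45 pitch 25.6 mean [ 65.  -13.8] dist 15.7
side bar 0
top head 168 pitch 26.0 mean [ 73.6 -16.8] dist 17.2
top bar 3
[301.48912142 258.43314007]
```

View pics/crop8.png

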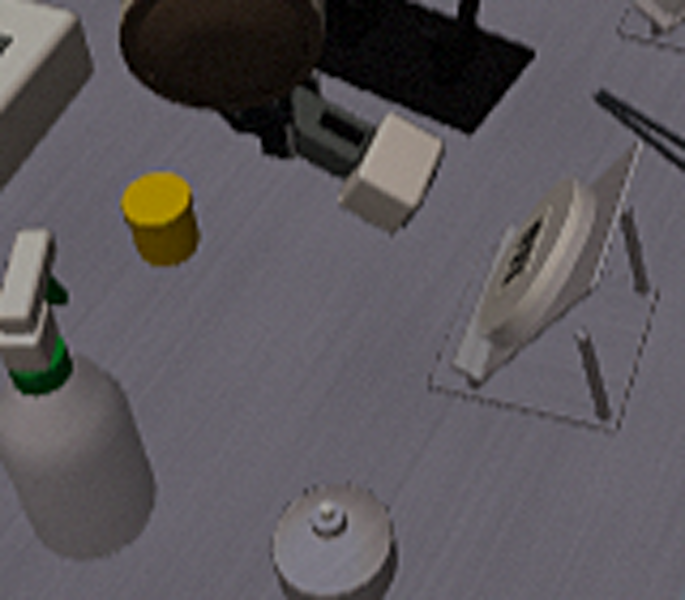

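The crop shows the nose at about (415,190), squarely facing the dish label at (524,250). The label's projected position, (301,258) in the full image, agrees. Hold.

send_rows([
  {"tx": 0, "ty": 0, "tz": 0, "roll": 0, "gripper": 0.2},
  {"tx": 0, "ty": 0, "tz": 0, "roll": 0, "gripper": 0.2},
  {"tx": 0, "ty": 0, "tz": 0, "roll": 0, "gripper": 0.2},
  {"tx": 0, "ty": 0, "tz": 0, "roll": 0, "gripper": 0.2},
  {"tx": 0, "ty": 0, "tz": 0, "roll": 0, "gripper": 0.2},
])

```text
t: 25.7
eef_pos: [0.6032, 0.2081, 0.1236]
tool_rot: [3.142, 0.0, -2.979]
contact_force: [-0.1, 0.6, -1.5]
finger_gap: 0.0315
grip_force: 40.2
```

send_rows([
  {"tx": 0, "ty": 0, "tz": 0, "roll": 0, "gripper": 0.2},
  {"tx": 0, "ty": 0, "tz": 0, "roll": 0, "gripper": 0.2},
  {"tx": 0, "ty": 0, "tz": 0, "roll": 0, "gripper": 0.2},
  {"tx": 0, "ty": 0, "tz": 0, "roll": 0, "gripper": 0.2},
  {"tx": 0, "ty": 0, "tz": 0, "roll": 0, "gripper": 0.2},
])

```text
t: 26.12
eef_pos: [0.6032, 0.2081, 0.1236]
tool_rot: [-3.142, -0.0, -2.979]
contact_force: [-0.0, -0.0, -2.3]
finger_gap: 0.0315
grip_force: 40.2
```

send_rows([
  {"tx": 0, "ty": 0, "tz": 0, "roll": 0, "gripper": 0.2},
  {"tx": 0, "ty": 0, "tz": 0, "roll": 0, "gripper": 0.2},
  {"tx": 0, "ty": 0, "tz": 0, "roll": 0, "gripper": 0.2},
  {"tx": 0, "ty": 0, "tz": 0, "roll": 0, "gripper": 0.2},
  {"tx": 0, "ty": 0, "tz": 0, "roll": 0, "gripper": 0.2},
])

```text
t: 26.53
eef_pos: [0.6032, 0.2081, 0.1236]
tool_rot: [-3.142, -0.0, -2.979]
contact_force: [-0.3, 0.2, -1.5]
finger_gap: 0.0314
grip_force: 40.2
```

send_rows([
  {"tx": 0, "ty": 0, "tz": 0, "roll": 0, "gripper": 0.2},
  {"tx": 0, "ty": 0, "tz": 0, "roll": 0, "gripper": 0.2},
  {"tx": 0, "ty": 0, "tz": 0, "roll": 0, "gripper": 0.2},
  {"tx": 0, "ty": 0, "tz": 0, "roll": 0, "gripper": 0.2},
  {"tx": 0, "ty": 0, "tz": 0, "roll": 0, "gripper": 0.2},
])

```text
t: 26.95
eef_pos: [0.6032, 0.2081, 0.1236]
tool_rot: [-3.142, 0.0, -2.979]
contact_force: [-0.7, -0.4, -1.2]
finger_gap: 0.0314
grip_force: 40.2
```

send_rows([
  {"tx": 22, "ty": 0, "tz": 10, "roll": 0, "gripper": 0.2},
  {"tx": 25, "ty": 0, "tz": 15, "roll": 4, "gripper": 0.2},
  {"tx": 3, "ty": -9, "tz": 5, "roll": 6.5, "gripper": 0.2},
  {"tx": 0, "ty": -12, "tz": 0, "roll": 6.6, "gripper": 0.2},
  {"tx": 0, "ty": -12, "tz": 0, "roll": 6.6, "gripper": 0.2},
])

```text
t: 27.37
eef_pos: [0.6538, 0.175, 0.1537]
tool_rot: [3.142, 0.001, -2.56]
contact_force: [-1.1, -0.6, -1.3]
finger_gap: 0.0316
grip_force: 40.2
```

send_rows([
  {"tx": 0, "ty": -12, "tz": 0, "roll": 6.6, "gripper": 0.2},
  {"tx": 0, "ty": -12, "tz": 0, "roll": 6.6, "gripper": 0.2},
  {"tx": 0, "ty": -12, "tz": 0, "roll": 6.6, "gripper": 0.2},
  {"tx": 0, "ty": -12, "tz": 0, "roll": 6.6, "gripper": 0.2},
  {"tx": 0, "ty": -12, "tz": 0, "roll": 6.6, "gripper": 0.2},
])

```text
t: 27.78
eef_pos: [0.6532, 0.1145, 0.1535]
tool_rot: [3.141, -0.0, -1.984]
contact_force: [-0.3, 0.2, -2.0]
finger_gap: 0.0316
grip_force: 40.2
```

send_rows([
  {"tx": -8, "ty": -12, "tz": 0, "roll": 6.6, "gripper": 0.2},
  {"tx": -10, "ty": -12, "tz": 0, "roll": 6.6, "gripper": 0.2},
  {"tx": -10, "ty": -10, "tz": 0, "roll": 6.6, "gripper": 0.2},
  {"tx": 0, "ty": 0, "tz": -30, "roll": 0, "gripper": 0.2},
  {"tx": 0, "ty": 0, "tz": -25, "roll": 0, "gripper": 0.2},
])

```text
t: 28.2
eef_pos: [0.6259, 0.0808, 0.0998]
tool_rot: [-3.138, 0.002, -1.645]
contact_force: [-0.6, -0.7, -3.1]
finger_gap: 0.0315
grip_force: 40.2
```

send_rows([
  {"tx": 0, "ty": 0, "tz": -10, "roll": 0, "gripper": 0.2},
  {"tx": 0, "ty": 0, "tz": 0, "roll": 0, "gripper": 0.2},
  {"tx": 0, "ty": 0, "tz": 0, "roll": 0, "gripper": 0.2},
])

```text
t: 28.45
eef_pos: [0.6258, 0.0811, 0.0888]
tool_rot: [-3.141, -0.001, -1.643]
contact_force: [-0.3, -1.0, -1.2]
finger_gap: 0.0316
grip_force: 40.1
```

send_rows([
  {"tx": 0, "ty": 0, "tz": -4, "roll": 0, "gripper": 0.2},
  {"tx": 0, "ty": 1, "tz": -4, "roll": 0, "gripper": 0.2},
  {"tx": 0, "ty": 3, "tz": -3.5, "roll": 0, "gripper": 0.2},
  {"tx": 0, "ty": 3, "tz": -3.5, "roll": 0, "gripper": 0.2},
  {"tx": 0, "ty": 3, "tz": -3.5, "roll": 0, "gripper": 0.2},
])

```text
t: 28.87
eef_pos: [0.6271, 0.0915, 0.0717]
tool_rot: [-3.137, 0.001, -1.643]
contact_force: [1.9, -2.3, 3.0]
finger_gap: 0.0312
grip_force: 40.1
```

send_rows([
  {"tx": 0, "ty": 2.5, "tz": -4.5, "roll": 0, "gripper": 0.2},
  {"tx": 0, "ty": 2.5, "tz": -4.5, "roll": 0, "gripper": 0.2},
  {"tx": 0, "ty": 2.5, "tz": -4.5, "roll": 0, "gripper": 0.2},
  {"tx": 0, "ty": 1.5, "tz": -4, "roll": 0, "gripper": 0.2},
  {"tx": 0, "ty": 0, "tz": 0, "roll": 0, "gripper": 0.2},
])

```text
t: 29.28
eef_pos: [0.6254, 0.101, 0.0517]
tool_rot: [-3.141, 0.0, -1.643]
contact_force: [2.7, 2.6, 3.1]
finger_gap: 0.0316
grip_force: 39.8
```

```bash
python3 -c "
from h import *
ang('19')"
```

```text
29.2833 [0.6254 0.101  0.0517] [-1.7999e+02  3.0000e-02 -9.4150e+01] [2.7 2.6 3.1] 39.80172514915466
side head 57 pitch 4.2 mean [81.7 13.3] dist 19.3
side bar 82 pitch 5.6 mean [-38.3  17.3] dist 13.5
top head 169 pitch 3.2 mean [75.5 14.3] dist 18.4
top bar 0
```

send_rows([
  {"tx": 0, "ty": 0.5, "tz": -3, "roll": 0, "gripper": 0.2},
  {"tx": 0, "ty": 0.5, "tz": -3, "roll": 0, "gripper": 0.2},
  {"tx": 0, "ty": 0, "tz": -1, "roll": 0, "gripper": 0.2},
  {"tx": 0, "ty": 0, "tz": 0, "roll": 0, "gripper": 0.2},
])

```text
t: 29.72
eef_pos: [0.6248, 0.1015, 0.0454]
tool_rot: [3.141, 0.0, -1.644]
contact_force: [0.6, 3.6, 4.3]
finger_gap: 0.0313
grip_force: 39.9
```

```bash
python3 -c "
from h import *
ang('20'); st=sensors.get_state()
for n in('top20','side20'): print(n); prof(n,st['eef_pos'],np.degrees(st['tool_rot'][2]),0)"
```

```text
29.7167 [0.6248 0.1015 0.0454] [ 1.7996e+02  3.0000e-02 -9.4220e+01] [0.6 3.6 4.3] 39.89667356014252
side head 69 pitch 3.3 mean [78.9 19.3] dist 23.9
side bar 83 pitch 1.1 mean [-37.2  14.3] dist 13.6
top head 168 pitch 3.0 mean [75.5 20.2] dist 24.1
top bar 0
top20
axial [(40, 66), (42, 69), (45, 82), (48, 98), (50, 114), (52, 136), (55, 167), (58, 197), (60, 208), (62, 210), (65, 211), (68, 212), (70, 212), (72, 211), (75, 211), (78, 212), (80, 212), (82, 211), (85, 211), (88, 211), (90, 209), (92, 200), (95, 175), (98, 125), (100, 79), (102, 63), (105, 61), (108, 62), (110, 60), (112, 60), (115, 63)]
lateral [(-45, 71), (-42, 64), (-39, 67), (-36, 69), (-33, 86), (-30, 115), (-27, 164), (-24, 195), (-21, 207), (-18, 210), (-15, 210), (-12, 211), (-9, 210), (-6, 210), (-3, 211), (0, 212), (3, 210), (6, 210), (9, 211), (12, 211), (15, 212), (18, 213), (21, 210), (24, 199), (27, 162), (30, 110), (33, 75), (36, 68), (39, 65), (42, 61), (45, 64)]
side20
axial [(40, 9), (42, 5), (45, 5), (48, 11), (50, 20), (52, 33), (55, 49), (58, 49), (60, 48), (62, 91), (65, 151), (68, 179), (70, 171), (72, 165), (75, 163), (78, 162), (80, 162), (82, 162), (85, 162), (88, 163), (90, 159), (92, 150), (95, 123), (98, 99), (100, 96), (102, 102), (105, 103), (108, 101), (110, 101), (112, 102), (115, 101)]
lateral [(-45, 1), (-42, 4), (-39, 37), (-36, 62), (-33, 61), (-30, 95), (-27, 139), (-24, 157), (-21, 164), (-18, 164), (-15, 163), (-12, 162), (-9, 163), (-6, 163), (-3, 162), (0, 162), (3, 163), (6, 168), (9, 174), (12, 148), (15, 87), (18, 21), (21, 3), (24, 2), (27, 6), (30, 5), (33, 7), (36, 6), (39, 7), (42, 8), (45, 6)]
```

send_rows([
  {"tx": 0, "ty": 1, "tz": 15, "roll": 0, "gripper": 0.2},
  {"tx": 0, "ty": 0, "tz": 35, "roll": 0, "gripper": 0.2},
  {"tx": 7, "ty": -20, "tz": 20, "roll": -6.9, "gripper": 0.2},
  {"tx": 7, "ty": -25, "tz": 0, "roll": -6.9, "gripper": 0.2},
  {"tx": 7, "ty": -25, "tz": 0, "roll": -6.9, "gripper": 0.2},
])

```text
t: 30.23
eef_pos: [0.6445, 0.031, 0.1152]
tool_rot: [3.138, -0.001, -2.012]
contact_force: [1.1, 0.3, -3.3]
finger_gap: 0.0312
grip_force: 39.1
```

send_rows([
  {"tx": 7, "ty": -25, "tz": 0, "roll": -6.9, "gripper": 0.2},
  {"tx": 0, "ty": -20, "tz": 0, "roll": -6.9, "gripper": 0.2},
  {"tx": 0, "ty": 0, "tz": 0, "roll": -6.9, "gripper": 0.2},
  {"tx": 0, "ty": 0, "tz": 0, "roll": -6.9, "gripper": 0.2},
  {"tx": 0, "ty": 0, "tz": 0, "roll": -6.9, "gripper": 0.2},
])

```text
t: 30.65
eef_pos: [0.6498, -0.0147, 0.1125]
tool_rot: [3.137, -0.007, -2.617]
contact_force: [-0.6, 0.4, -2.7]
finger_gap: 0.0315
grip_force: 39.0
```

send_rows([
  {"tx": 0, "ty": 0, "tz": 0, "roll": -6.9, "gripper": 0.2},
  {"tx": 0, "ty": 0, "tz": 0, "roll": -6.9, "gripper": 0.2},
  {"tx": 0, "ty": 0, "tz": 0, "roll": -6.9, "gripper": 0.2},
  {"tx": 0, "ty": 0, "tz": 0, "roll": -6.9, "gripper": 0.2},
  {"tx": 0, "ty": 0, "tz": 0, "roll": -6.9, "gripper": 0.2},
])

```text
t: 31.07
eef_pos: [0.6498, -0.014, 0.1125]
tool_rot: [-3.141, -0.008, 3.065]
contact_force: [-0.7, 0.5, -2.2]
finger_gap: 0.0314
grip_force: 39.0
```

send_rows([
  {"tx": 0, "ty": 0, "tz": -30, "roll": -0.2, "gripper": 0.2},
  {"tx": 0, "ty": 0, "tz": -25, "roll": 0, "gripper": 0.2},
  {"tx": 0, "ty": 0, "tz": 0, "roll": 0, "gripper": 0.2},
  {"tx": 0, "ty": 0, "tz": 0, "roll": 0, "gripper": 0.2},
  {"tx": 0, "ty": 0, "tz": 0, "roll": 0, "gripper": 0.2},
])

```text
t: 31.48
eef_pos: [0.653, -0.0136, 0.0607]
tool_rot: [-3.141, -0.001, 3.07]
contact_force: [0.2, -0.2, -1.9]
finger_gap: 0.0315
grip_force: 38.9
```

```bash
python3 -c "
from h import *
ang('21'); st=sensors.get_state()
for n in('top21','side21'): print(n); prof(n,st['eef_pos'],np.degrees(st['tool_rot'][2]),0)"
```

```text
31.4833 [ 0.653  -0.0136  0.0607] [-1.7995e+02 -6.0000e-02  1.7588e+02] [ 0.2 -0.2 -1.9] 38.93686652183533
side head 119 pitch 1.8 mean [78.5 19.5] dist 21.9
side bar 3
top head 187 pitch 0.5 mean [76.7 20.2] dist 20.9
top bar 0
top21
axial [(40, 68), (42, 67), (45, 72), (48, 90), (50, 110), (52, 132), (55, 159), (58, 193), (60, 206), (62, 207), (65, 209), (68, 208), (70, 207), (72, 207), (75, 207), (78, 207), (80, 207), (82, 207), (85, 208), (88, 207), (90, 206), (92, 201), (95, 185), (98, 152), (100, 104), (102, 105), (105, 128), (108, 140), (110, 143), (112, 143), (115, 141)]
lateral [(-45, 144), (-42, 141), (-39, 127), (-36, 86), (-33, 72), (-30, 104), (-27, 158), (-24, 195), (-21, 207), (-18, 208), (-15, 208), (-12, 209), (-9, 208), (-6, 207), (-3, 207), (0, 207), (3, 208), (6, 209), (9, 207), (12, 209), (15, 208), (18, 209), (21, 205), (24, 193), (27, 153), (30, 98), (33, 66), (36, 59), (39, 59), (42, 60), (45, 60)]
side21
axial [(40, 37), (42, 35), (45, 29), (48, 25), (50, 25), (52, 41), (55, 66), (58, 107), (60, 152), (62, 168), (65, 167), (68, 164), (70, 163), (72, 164), (75, 164), (78, 163), (80, 161), (82, 161), (85, 162), (88, 162), (90, 165), (92, 166), (95, 164), (98, 155), (100, 121), (102, 68), (105, 19), (108, 1), (110, 3), (112, 11), (115, 88)]
lateral [(-45, 77), (-42, 76), (-39, 76), (-36, 82), (-33, 102), (-30, 140), (-27, 163), (-24, 164), (-21, 164), (-18, 163), (-15, 162), (-12, 162), (-9, 163), (-6, 163), (-3, 163), (0, 163), (3, 164), (6, 163), (9, 162), (12, 164), (15, 166), (18, 168), (21, 163), (24, 141), (27, 100), (30, 71), (33, 76), (36, 81), (39, 96), (42, 109), (45, 133)]
```

send_rows([
  {"tx": 0.5, "ty": 0, "tz": -20, "roll": 0, "gripper": 0.2},
  {"tx": 0, "ty": 0, "tz": -18, "roll": 0, "gripper": 0.2},
  {"tx": 0, "ty": 0, "tz": -7, "roll": 0, "gripper": 0.2},
  {"tx": 0, "ty": 0, "tz": -3, "roll": 0, "gripper": 0.2},
  {"tx": 0, "ty": 0, "tz": 0, "roll": 0, "gripper": 0.2},
])

```text
t: 32.0
eef_pos: [0.6539, -0.013, 0.0129]
tool_rot: [-3.141, 0.0, 3.07]
contact_force: [-0.2, -0.7, -1.4]
finger_gap: 0.0315
grip_force: 39.0
```

send_rows([
  {"tx": 0, "ty": 0, "tz": -2, "roll": 0, "gripper": 0.2},
  {"tx": 0, "ty": 0, "tz": -2, "roll": 0, "gripper": 0.2},
  {"tx": 0, "ty": 0, "tz": 0, "roll": 0, "gripper": 0.2},
])

```text
t: 32.25
eef_pos: [0.6551, -0.0128, 0.0103]
tool_rot: [3.141, 0.003, 3.071]
contact_force: [-0.8, -0.3, 0.8]
finger_gap: 0.0311
grip_force: 39.5
```

send_rows([
  {"tx": 0, "ty": 0, "tz": -2, "roll": 0, "gripper": 0.2},
  {"tx": 0, "ty": 0, "tz": -1, "roll": 0, "gripper": 0.2},
  {"tx": 0, "ty": 0, "tz": 0, "roll": 0, "gripper": 0.2},
])

```text
t: 32.5
eef_pos: [0.6557, -0.0128, 0.0089]
tool_rot: [-3.142, 0.005, 3.071]
contact_force: [-0.5, 0.4, 8.7]
finger_gap: 0.0314
grip_force: 40.7
```

send_rows([
  {"tx": 0, "ty": 0, "tz": 0, "roll": 0, "gripper": 0.45},
  {"tx": 0, "ty": 0, "tz": 0, "roll": 0, "gripper": 0.7},
  {"tx": 0, "ty": 0, "tz": 0, "roll": 0, "gripper": 0.8},
  {"tx": 0, "ty": 0, "tz": 0, "roll": 0, "gripper": 0.8},
  {"tx": 0, "ty": 0, "tz": 0, "roll": 0, "gripper": 0.8},
])

```text
t: 32.92
eef_pos: [0.6536, -0.013, 0.0053]
tool_rot: [-3.141, -0.0, 3.07]
contact_force: [-0.2, 0.1, -0.6]
finger_gap: 0.0684
grip_force: 0.0
```

send_rows([
  {"tx": 0, "ty": 0, "tz": 20, "roll": 0, "gripper": 0.8},
  {"tx": 0, "ty": 0, "tz": 35, "roll": 0, "gripper": 0.8},
  {"tx": 0, "ty": 0, "tz": 35, "roll": 0, "gripper": 0.8},
  {"tx": 0, "ty": 0, "tz": 35, "roll": 0, "gripper": 0.8},
  {"tx": 0, "ty": 0, "tz": 35, "roll": 0, "gripper": 0.8},
])

```text
t: 33.33
eef_pos: [0.6534, -0.013, 0.167]
tool_rot: [-3.141, -0.001, 3.07]
contact_force: [0.7, -0.1, -0.7]
finger_gap: 0.0683
grip_force: 0.0
```

send_rows([
  {"tx": -40, "ty": 0, "tz": 0, "roll": 0, "gripper": 0.8},
  {"tx": -40, "ty": 0, "tz": 0, "roll": 0, "gripper": 0.8},
  {"tx": -40, "ty": 0, "tz": 0, "roll": 0, "gripper": 0.8},
  {"tx": -40, "ty": 0, "tz": 0, "roll": 0, "gripper": 0.8},
  {"tx": -30, "ty": 0, "tz": 0, "roll": 0, "gripper": 0.8},
])

```text
t: 33.75
eef_pos: [0.4604, -0.0134, 0.1652]
tool_rot: [3.142, -0.001, 3.07]
contact_force: [-0.0, 0.7, 0.1]
finger_gap: 0.0682
grip_force: 0.0
```

send_rows([
  {"tx": 0, "ty": 0, "tz": 0, "roll": 0, "gripper": 0.8},
  {"tx": 0, "ty": 0, "tz": 0, "roll": 0, "gripper": 0.8},
  {"tx": 0, "ty": 0, "tz": 0, "roll": 0, "gripper": 0.8},
])

```text
t: 34.0
eef_pos: [0.4647, -0.0127, 0.1662]
tool_rot: [3.141, 0.002, 3.07]
contact_force: [-0.4, 0.5, -0.5]
finger_gap: 0.068
grip_force: 0.0
```

```bash
python3 -c "
from h import *
c=save('top','top22'); s=save('side','side22')
for n in('top0','side0','top22','side22'): print(n); prof(n,[.6535,-.0142,.008],175.8,0)
P=cloud(c); q=P[(abs(P[...,0]-.525)<.06)&(abs(P[...,1]+.400)<.035)&(P[...,2]>.065)&(P[...,2]<.12)]; print(len(q),q.mean(0))
cv2.imwrite('pics/final.png',np.vstack([cv2.resize(c['color'][90:280],(640,190)),s['color'][100:360]]))"
```

```text
top0
axial [(40, 66), (42, 66), (45, 69), (48, 74), (50, 95), (52, 116), (55, 137), (58, 165), (60, 194), (62, 209), (65, 211), (68, 210), (70, 211), (72, 212), (75, 212), (78, 213), (80, 210), (82, 212), (85, 212), (88, 212), (90, 211), (92, 207), (95, 200), (98, 175), (100, 133), (102, 100), (105, 97), (108, 122), (110, 136), (112, 140), (115, 141)]
lateral [(-45, 129), (-42, 95), (-39, 69), (-36, 64), (-33, 71), (-30, 114), (-27, 174), (-24, 203), (-21, 210), (-18, 210), (-15, 210), (-12, 212), (-9, 212), (-6, 211), (-3, 212), (0, 213), (3, 211), (6, 212), (9, 212), (12, 211), (15, 212), (18, 211), (21, 208), (24, 200), (27, 164), (30, 106), (33, 68), (36, 59), (39, 60), (42, 58), (45, 63)]
side0
axial [(40, 8), (42, 8), (45, 10), (48, 7), (50, 1), (52, 22), (55, 68), (58, 128), (60, 155), (62, 159), (65, 156), (68, 155), (70, 154), (72, 154), (75, 155), (78, 156), (80, 156), (82, 154), (85, 154), (88, 155), (90, 156), (92, 156), (95, 153), (98, 132), (100, 91), (102, 41), (105, 10), (108, 0), (110, 0), (112, 1), (115, 29)]
lateral [(-45, 74), (-42, 73), (-39, 72), (-36, 72), (-33
[... 1027 characters left out ...]
19), (48, 30), (50, 63), (52, 120), (55, 154), (58, 162), (60, 161), (62, 160), (65, 160), (68, 161), (70, 160), (72, 159), (75, 158), (78, 157), (80, 160), (82, 159), (85, 161), (88, 164), (90, 157), (92, 139), (95, 98), (98, 46), (100, 10), (102, 0), (105, 0), (108, 11), (110, 41), (112, 84), (115, 108)]
lateral [(-45, 75), (-42, 74), (-39, 74), (-36, 75), (-33, 81), (-30, 110), (-27, 148), (-24, 156), (-21, 158), (-18, 160), (-15, 160), (-12, 159), (-9, 159), (-6, 160), (-3, 158), (0, 157), (3, 160), (6, 159), (9, 157), (12, 158), (15, 159), (18, 162), (21, 164), (24, 151), (27, 132), (30, 108), (33, 96), (36, 97), (39, 100), (42, 102), (45, 101)]
102 [ 0.54128071 -0.39913053  0.09195087]
```

View pics/final.png

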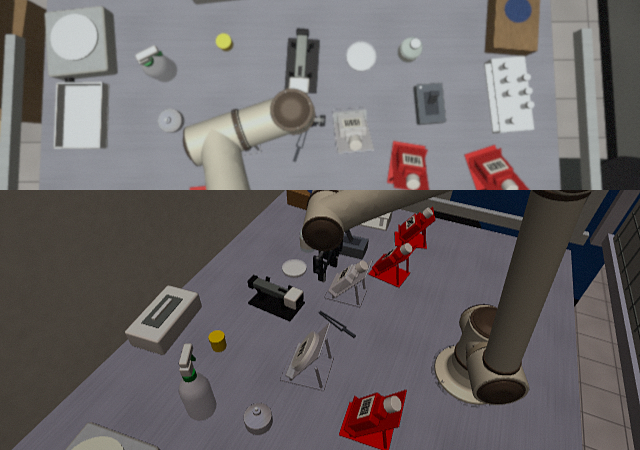

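The picture shows the reader seated level in its cradle at about (275,290), nose towards the robot. It sits roughly 5 mm back along the cradle but clear of the saddle. The paddle is on, the other things are where they were, and the arm is clear.

```bash
python3 -c "
from workcell import ticket
print(ticket.sign_off())"
```

```text
the job is handed in; nothing more can be done
None
```

I handed the job in at about 34 s: the paddle is on, both labels were read for about 2 s each with the reader tilted to face them (within an estimated 1–2°), and the reader is back in its cradle nose-first as found, about 5 mm further back than before.

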